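Lift the pot lid with the sprung hook lifter and park it on the board

ROBOT

A 6-joint arm with a two-finger parallel gripper is mounted at the origin on a cart in front of the work surface, level with it; the furniture and walls round the work are solid. World frame = base frame: x ahead of the robot, y to its left, z up, the work surface at z = 0. Lengths are in m, angles in rad, forces in N, time in s.
With the tool pointing down it reaches from about 0.35 to 0.85 m from the base axis. Payload 8.1 kg.
Tool frame: the origin (TCP) lies midway between the tips of the shut fingers; the grasp point (between the pads) lies 19 mm behind it; z points along the fingers, y is the direction in which the jaws open and shut (so a half turn about z gives the same grasp; the last joint's range is limited). The gripper opens to 93 mm and grips with 3 to 60 N. Pads are 15 mm wide; open, the fingers measure 128 mm over their backs; the gripper's body (75 mm by 188 mm) begins 65 mm behind the grasp point.
Start: joints at [1.243, 0.13, 1.488, -0, 1.523, -0.085], TCP at [0.144, 0.582, 0.219] pointing down, gripper open.
Joint ranges: [-2.96, 2.96], [-0.89, 2.26], [0.02, 2.5], [-1.34, 4.48], [0, 2.73], [-2.66, 2.66]. Speed limits (rad/s): [2.39, 2.39, 2.79, 3.14, 3.14, 3.14].

INTERFACE

Orientations are given as a rotation vector (axis times angle).
In Python, from plant import robot gives the robot as it stands. The module is installed in compiled form; this text tells all that it offers.
- The arm moves only by the shell command python3 -m pendant 'ROWS' [FORCE]. ROWS is JSON, a list of rows, each an object with "translation": the shift along the tool's x, y, z in mm, a list of three; "twist": the turn, a rotation vector about the tool's x, y, z in rad, a list of three; "grip": the opening, from -1 (shut) to 1 (fully open). A call has exactly 10 rows; each row shifts and turns the pose as measured when the row begins, along the tool's axes as they then stand; what a row does not reach is not made up. A row lasts 1/10 s, in which the tool goes at most 50 mm and 8.59 degrees, less where a joint would pass 70% of its speed; a pose out of reach is approached as far as the arm can. A call is refused whole if a number of a shift passes 50 or a number of a turn 0.15, either way. A call with a gripper value outside its range is refused whole. The fingers move at their own pace and stop on an object; FORCE is the grip in N (left out, the last holds). Time passes only in rows, so rows that do not move let the fingers close, or fill a call up. It gives the time, the measured TCP pose, the force and the opening at its end, in the units of the state.
- robot.read_state(): the state, without advancing time (a new reading comes with each control period).
- robot.read_camera(name): name is "scene" or "top"; returns (picture, depth): 480x640x3 uint8, red, green, blue; 480x640 float32, m along the optical axis (not along the pixel's ray), 0 where there is no reading.
- robot.camera_info(name): a dict with "vertical_fov" (degrees; the focal length in pixels is half the picture's height over the tangent of half this angle, whatever the lens; pixels are square), "cx", "cy" (the principal point, pixels), "cam_to_world" (4x4, takes a point from camera to world coordinates). Camera axes: x right, y up, looking along -z (the intrinsics and any distortion apply to the point x, -y, -z); pixel columns grow to the right and rows downward; lengths in m; the calibration is good to about 2 mm. A picture is of the moment at which its call begins. camera_info takes no time and is no camera call.
- robot.close_job(): hands the job in, once; it reports no verdict.
The state is a dict: "t": time; "q": joint angles; "dq": joint speeds; "joint_torque": joint torques, N m; "tool_pos": TCP position; "orientation": TCP orientation; "force": force on the tool from outside, world axes, zero at the start; "wrist_torque": the same for the moment, N m; "opening": finger opening in m.
Only numpy, scipy, OpenCV 4.12 (cv2) and the standard library are available. Lean on these libraries where they do the work, as an engineer would, in place of code of your own. Each camera call takes 0.05 s, during which the arm holds its last target. There are 200 camera calls.

TASK

The pot has come straight off the stove, so take its lid off with the sprung lid lifter only, never touching the lid with the gripper: stand the lifter on the lid beside the wire loop, push its red grip down so that the hook comes out, slide the hook under the loop until you feel it stop against the wire, and ease off so that the spring draws the loop up tight. Then lift the lid, carry it level to the middle of the wooden board, set it down gently and let go, leaving the lifter standing on the lid with its hook still holding the loop. Push down little harder than the spring needs, do not let the hook push the lid along or bend the loop, and leave the other things alone.

Things in the scene. Friction and masses are not known exactly. Their poses are not given: they have to be found in the camera images.
- lifter: Sprung lid lifter, 150 mm tall, 260 g: steel sleeve (25 mm diameter, 44 to 83 mm up) on four wire legs with nylon feet that slide easily (friction 0.15). Origin: on the sleeve's axis at the level of the feet's undersides; z up; x is the way the hook points. Feet (10 mm across) at x = +-26, y = +-36 mm; legs upright to 50 mm, arms above that. It stands on its feet by itself.
- plunger (a joint): How far the plunger (red grip, rod and hook, one piece sliding in the sleeve along z) is pushed down, m: 0 up (at rest) to 0.022 fully down. Its spring pushes up with 6 N at 0, 12.6 N at 0.022. With the loop in the hook and nobody pressing it stays at 0.006 to 0.0105; without the loop it returns to 0; above 0.011 means that the wire lies on the hook's tip.
- grip (a point): Centre of the red grip on top of the plunger: a block 26 mm in the lifter's x (its two flat sides are for pinching), 46 mm in y, 40 mm tall. The point lies on the lifter's axis, 129 mm above the feet's undersides with the plunger up, and goes down with it.
- hook: The hook, fixed to the plunger. Origin: middle of its seat, 9.5 mm along x from the lifter's axis, 36 mm above the feet's undersides with the plunger up, 14 mm fully down; axes as the lifter's. A J, 11 mm wide: shank from x = -13.5 to -5.5 mm, toe 6 mm thick under the seat, open seat from -5.5 to +5.5, upturned tip from +5.5 to +10.5, 5 mm above the seat. Passes under the loop with the plunger 0.017 or more down.
- lid: Round flat steel lid, 188 mm diameter, 0.43 to 0.58 kg, loose on the pot. Origin: centre of its underside, z up. A lip under it, 138 mm wide and 6 mm deep, hangs in the pot's mouth; a rubber ring grips the rim. The flat top is 13 mm above the origin, clear out to 88 mm radius but for the wire loop in the middle and its two lugs (at y = +-26 mm, 9 mm tall).
- loop_foot (a point): On the lid, 18 mm above its origin: middle of the hinge line (along the lid's y) of the dark wire loop, an arch of 7 mm wire, 48 mm wide. Its straight top bar (28 mm, along y) has its centre line 28 mm from the hinge line. Knocked askew, the loop leans up to 0.5 rad either way, so the bar is anywhere from x = -13.5 to +13.5 mm; this is not measured. Very stiff: a light push does not move it.
- pot: Black saucepan, 185 mm diameter, 102 mm tall, 1.8 kg, on a cork mat 8 mm thick; its handle points along the pot's -y. Origin: under the pot, 43 mm from the middle of its round part towards the handle.
- pot_mouth (a point): Centre of the pot's mouth at rim height. With the lid on, the lid's origin is 6 mm below this level.
- board: Brown wooden board lying flat, loose, 170 mm (x) by 250 mm (y), 21 mm thick. Origin: centre of its underside. The lid stands on it on its lip.
- salt_shaker: Bystander: salt shaker with grey cap, 44 mm across, 90 mm tall; origin under its centre.
- jar_honey: Bystander: jar with dark brown lid, 64 mm across, 99 mm tall; origin under its centre.
- garlic: Bystander: bulb of garlic, 60 mm across; origin under its centre.

How it is judged:
By the outcome, as a careful person would: the job done as asked, in the order asked, and still so for the second after the job is handed in, with the robot touching nothing.
It also fails if it takes over 54 s, if anything falls off the work surface, if the arm or the gripper's body presses on something with over 40 N, if the wrist force passes 120 N, or if a joint passes its speed limit or range.

## Working session

There is one attempt and no reset: what is moved stays moved. The work goes in short steps, Python scripts to look and compute and a shell command to move; the robot and the scene stay as the last step left them, time stands still between calls to the robot, and variables do not carry over. Pictures are saved under pics/ and viewed, about 8 in all and at most 12, crops included, and the job is handed in when it is done.

```bash
mkdir -p pics; ls
python3 - <<'E'
from plant import robot
import cv2,numpy as np
for n in("scene","top"):
    im,d=robot.read_camera(n); cv2.imwrite(f"pics/{n}0.png",im[:,:,::-1]); np.save(f"pics/{n}0.npy",d)
    print(n,robot.camera_info(n))
print(robot.read_state())
E
```

```text
pics
scene {'vertical_fov': 51.431693771630925, 'cx': 300.1115376084428, 'cy': 241.72522104239013, 'cam_to_world': array([[ 0.54664048,  0.58604169, -0.59811314, -0.23084843],
       [-0.83721059,  0.36867782, -0.40392462, -0.66443542],
       [-0.01620561,  0.7215482 ,  0.69217452,  0.99378069],
       [ 0.        ,  0.        ,  0.        ,  1.        ]])}
top {'vertical_fov': 52.98788339357356, 'cx': 321.29654223983925, 'cy': 244.40659679469945, 'cam_to_world': array([[ 0.02077461,  0.98902946, -0.14625026,  0.34841412],
       [-0.9995766 ,  0.0235276 ,  0.01711917, -0.14347378],
       [ 0.02037228,  0.1458327 ,  0.98909949,  1.28814215],
       [ 0.        ,  0.        ,  0.        ,  1.        ]])}
{'t': 0.1, 'q': array([ 1.24260661e+00,  1.31076849e-01,  1.48917619e+00, -1.35657899e-05,
        1.52301441e+00, -8.53559349e-02]), 'dq': array([ 0.00031601, -0.00236052, -0.00263095,  0.00048486, -0.00188346,
        0.00034202]), 'joint_torque': array([ 1.37861352e-03, -5.61349511e+01, -4.93089616e+01,  7.69568654e-02,
        2.92044191e-02, -3.65132018e-05]), 'tool_pos': array([0.14406127, 0.58191076, 0.21769442]), 'orientation': array([-3.80464695e-01, -3.11813524e+00,  2.57882727e-03]), 'force': array([-0.18132586, -0.98348592, -0.21052684]), 'wrist_torque': array([-0.10180969, -0.0542596 ,  0.00768772]), 'opening': 0.09272376926706581}
```

View pics/top0.png

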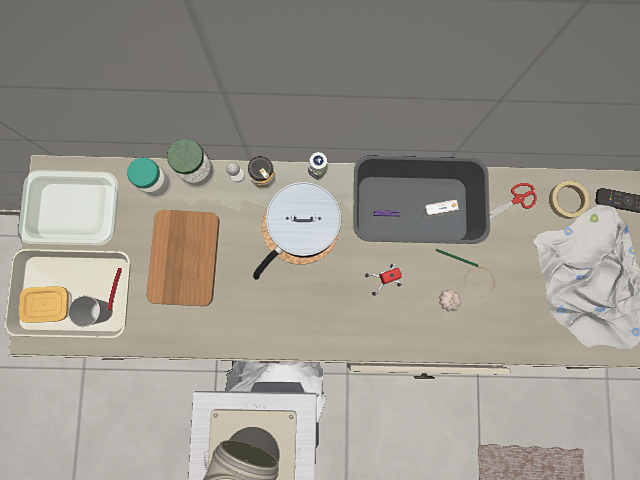

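View pics/scene0.png

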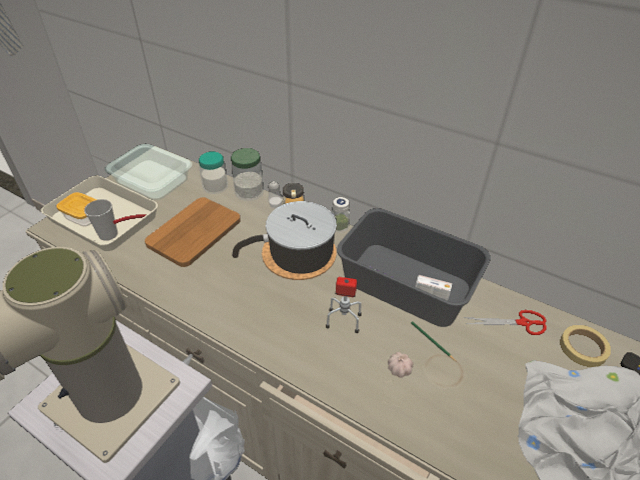

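```bash
cat > h.py <<'E'
import numpy as np,cv2
from plant import robot
def cloud(n,d):
    c=robot.camera_info(n); f=240/np.tan(np.radians(c["vertical_fov"]/2)); T=c["cam_to_world"]
    v,u=np.mgrid[:480,:640]; P=np.stack([(u-c["cx"])/f*d,-(v-c["cy"])/f*d,-d],-1)
    return P@T[:3,:3].T+T[:3,3]
def proj(n,p):
    c=robot.camera_info(n); f=240/np.tan(np.radians(c["vertical_fov"]/2)); T=c["cam_to_world"]
    q=(np.asarray(p)-T[:3,3])@T[:3,:3]; return np.stack([c["cx"]+f*q[...,0]/-q[...,2],c["cy"]+f*q[...,1]/q[...,2]],-1)
E
python3 - <<'E'
from h import *
A=cv2.imread("pics/scene0.png");B=cv2.imread("pics/top0.png")
cr=lambda I,x,y,w,h:cv2.resize(I[y:y+h,x:x+w],(400,300),interpolation=cv2.INTER_CUBIC)
M=np.vstack([np.hstack([cr(A,310,270,80,60),cr(B,350,250,80,60)]),np.hstack([cr(A,260,200,80,60),cr(B,263,183,80,60)])])
cv2.imwrite("pics/m1.png",M)
for n,I in(("top",B),("scene",A)):
    P=cloud(n,np.load(f"pics/{n}0.npy")); b,g,r=[I[:,:,i].astype(int) for i in range(3)]
    u0,v0,u1,v1=(350,250,430,300) if n=="top" else (310,265,390,340)
    m=np.zeros((480,640),bool);m[v0:v1,u0:u1]=1
    red=m&(r>130)&(g<70)&(b<70)
    X=P[red]; print(n,"red",len(X),"zpct",np.percentile(X[:,2],[5,50,95]))
    T=X[X[:,2]>np.percentile(X[:,2],95)-.006]; 
    rc=cv2.minAreaRect((T[:,:2]*1000).astype(np.float32)); print(" top rect",rc,T.mean(0))
    k=m&(P[:,:,2]>.004)&(P[:,:,2]<.018); nn,l,s,c=cv2.connectedComponentsWithStats(k.astype(np.uint8))
    for i in range(1,nn):
        if s[i,4]>3: print("  foot?",s[i,4],P[l==i].mean(0).round(4),c[i].round(1))
    # lid
    u0,v0,u1,v1=(255,170,350,270) if n=="top" else (255,195,345,250)
    m[:]=0;m[v0:v1,u0:u1]=1
    k=m&(P[:,:,2]>.105)&(P[:,:,2]<.13)&(g>110); X=P[k]
    (cx,cy),rad=cv2.minEnclosingCircle((X[:,:2]*1000).astype(np.float32)); print(" lid",cx,cy,rad,np.median(X[:,2]),X.mean(0))
    k=m&(P[:,:,2]>.13-.004)&(P[:,:,2]<.2); k=m&(g<95)&(P[:,:,2]>.118); 
    X=P[k]; X=X[np.hypot(X[:,0]*1000-cx,X[:,1]*1000-cy)<60]; rc=cv2.minAreaRect((X[:,:2]*1000).astype(np.float32)); print(" loop",len(X),rc,X.max(0),X.mean(0))
    k=(P[:,:,2]>.013)&(P[:,:,2]<.03); m[:]=0
    if n=="top": m[200:315,140:225]=1
    else: m[195:270,140:245]=1
    X=P[k&m&(r>g+15)]; print(" board",cv2.minAreaRect((X[:,:2]*1000).astype(np.float32)),X.mean(0),np.median(X[:,2]))
E
```

```text
top red 65 zpct [0.14454608 0.14815244 0.15167917]
 top rect ((447.3554992675781, -331.0953063964844), (23.8988037109375, 42.561279296875), 21.671846389770508) [ 0.44585801 -0.33273648  0.14885913]
  foot? 9 [ 0.52   -0.2481  0.0051] [351.8 251.8]
  foot? 7 [ 0.5215 -0.2903  0.0057] [367.4 251.6]
  foot? 6 [ 0.5189 -0.3225  0.0048] [379.3 252.8]
  foot? 5 [ 0.5255 -0.3458  0.0056] [388.  250.6]
  foot? 11 [ 0.5191 -0.3652  0.0056] [395.2 253.1]
  foot? 5 [ 0.5221 -0.3864  0.0053] [403.  252.2]
  foot? 66 [ 0.5046 -0.4211  0.0057] [415.9 258.9]
  foot? 5 [ 0.5282 -0.4287  0.0076] [418.8 250.2]
  foot? 6 [ 0.5188 -0.4352  0.0052] [421.  253.8]
  foot? 8 [ 0.516  -0.4434  0.0062] [424.1 254.9]
  foot? 10 [ 0.5183 -0.4541  0.0053] [428.  254.2]
  foot? 4 [ 0.5126 -0.258   0.0073] [355.5 254.5]
  foot? 16 [ 0.5091 -0.3092  0.0059] [374.4 256.3]
  foot? 4 [ 0.5137 -0.3546  0.0057] [391.2 255. ]
  foot? 25 [ 0.4984 -0.388   0.0057] [403.6 260.9]
  foot? 5 [ 0.5153 -0.3988  0.0055] [407.6 254.8]
  foot? 4 [ 0.5069 -0.2487  0.0077] [352.  256.5]
  foot? 5 [ 0.5065 -0.2758  0.005 ] [362. 257.]
[... 3915 characters left out ...]
.4027 -0.2995  0.0047] [323.5 327.2]
  foot? 4 [ 0.433  -0.3512  0.0047] [348.2 328. ]
  foot? 17 [ 0.4362 -0.3721  0.0099] [356.6 329.6]
  foot? 4 [ 0.408  -0.3384  0.005 ] [338.5 332.8]
  foot? 4 [ 0.4316 -0.3949  0.0044] [364.  336.5]
 lid 583.68896484375 -131.4982452392578 112.49671173095703 0.11601388956311914 [ 0.58360428 -0.11780386  0.11600979]
 loop 43 ((578.5093994140625, -116.86181640625), (14.60227108001709, 80.7354736328125), 1.487330436706543) [ 0.58677302 -0.07631817  0.15054776] [ 0.57812599 -0.1186041   0.13866633]
 board ((495.9900817871094, 239.69134521484375), (251.2864532470703, 253.1432647705078), 89.04415130615234) [0.48745549 0.19893603 0.01965316] 0.01968533747660195
```

View pics/m1.png

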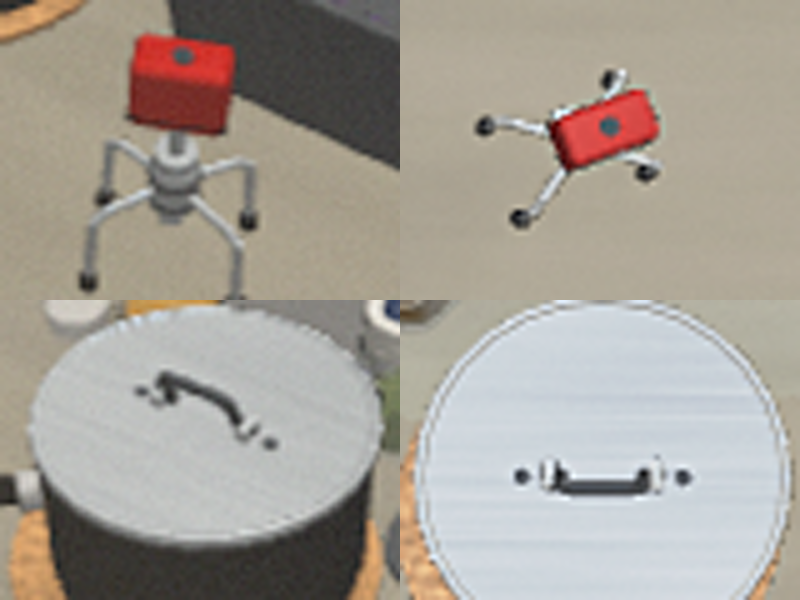

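Run:
```python
from h import *
from scipy.spatial.transform import Rotation as R
A=cv2.imread("pics/scene0.png");B=cv2.imread("pics/top0.png")
cr=lambda I,x,y,w,h:cv2.resize(I[y:y+h,x:x+w],(400,400),interpolation=cv2.INTER_CUBIC)
ax=np.array([np.cos(.378),np.sin(.378)]); c0=np.array([.4475,-.3305])
S=cr(A,326,296,40,40);S2=S.copy()
for s,col in((1,(0,255,0)),(-1,(255,0,255))):
    for t,z in((.004,.030),(.020,.030),(.020,.041),(.015,.041)):
        u=(proj("scene",[*(c0+s*t*ax),z])-[326,296]+.5)*10; cv2.circle(S2,tuple(u.astype(int)),4,col,-1)
cv2.imwrite("pics/m2.png",np.hstack([S,S2]))
for n,I in(("top",B),("scene",A)):
    P=cloud(n,np.load(f"pics/{n}0.npy")); g=I[:,:,1].astype(int)
    m=np.zeros((480,640),bool)
    if n=="top": m[205:228,280:328]=1
    else: m[210:235,280:320]=1
    k=m&(P[:,:,2]>.138)&(P[:,:,2]<.165); X=P[k]; print(n,"bar",len(X),X.mean(0),X.min(0),X.max(0), cv2.fitLine(X[:,:2].astype(np.float32),cv2.DIST_L2,0,.01,.01).ravel())
    m[:]=0
    if n=="top": m[175:265,255:350]=1
    else: m[198:250,260:342]=1
    # plane-project lid: use pixels with lid height in median, fit circle from outline via ellipse of points
    k=(m&(abs(P[:,:,2]-.1165)<.006)&(g>120)).astype(np.uint8)
    k=cv2.morphologyEx(k,cv2.MORPH_CLOSE,np.ones((5,5)));k=cv2.morphologyEx(k,cv2.MORPH_OPEN,np.ones((5,5)))
    cs=max(cv2.findContours(k,0,2)[0],key=cv2.contourArea)
    e=cv2.fitEllipse(cs);print(" ell",e)
    # centre by ray to plane z=.117
    T=robot.camera_info(n);f=240/np.tan(np.radians(T["vertical_fov"]/2));M=T["cam_to_world"]
    def ray(uv,z):
        d=M[:3,:3]@np.array([(uv[0]-T["cx"])/f,-(uv[1]-T["cy"])/f,-1]); return M[:3,3]+d*(z-M[2,3])/d[2]
    Q=np.array([ray(p[0],.117)[:2] for p in cs]); 
    s=np.linalg.lstsq(np.c_[2*Q,np.ones(len(Q))],(Q**2).sum(1),rcond=None)[0]; print(" circ",s[:2],np.sqrt(s[2]+s[0]**2+s[1]**2))
    if n=="top":
        for p in((367.4-.0,0),): pass
        for uv in((263+522/5-.5-80,183+(477-300)/5-.5),(263+684/5-.5-80,183+(477-300)/5-.5),(263+550/5-80-.5,183+173/5),(263+658/5-80-.5,183+173/5)): print(" dot",ray(uv,.117))
        for uv in((263+522/5-.5-80,183+(477-300)/5-.5),): pass
        print(" bar ray",ray((263+605/5-80-.5,183+188/5-.5),.150))
    else:
        for uv in((260+141/5-.5,200+91/5-.5),(260+270/5-.5,200+143/5-.5)): print(" dot",ray(uv,.117))
st=robot.read_state();print(R.from_rotvec(st["orientation"]).as_matrix().round(3))
```

```text
top bar 56 [ 0.57562614 -0.11779569  0.14816472] [ 0.57206708 -0.13954609  0.14007736] [ 0.58246224 -0.09610412  0.15292298] [ 0.03199039 -0.9994882   0.57562613 -0.11779569]
 ell ((303.075927734375, 218.34849548339844), (72.93982696533203, 74.69208526611328), 86.04254150390625)
 circ [ 0.58678059 -0.11737758] 0.09223875424243579
 dot [ 0.58587013 -0.07722044  0.117     ]
 dot [ 0.58787053 -0.15741442  0.117     ]
 dot [ 0.58697225 -0.0910428   0.117     ]
 dot [ 0.5883067  -0.14451129  0.117     ]
 bar ray [ 0.57478242 -0.11913056  0.15      ]
scene bar 44 [ 0.57602835 -0.11835828  0.14679738] [ 0.57083543 -0.13906562  0.1399063 ] [ 0.58129457 -0.09305     0.15139707] [ 0.04435748 -0.99901575  0.57602835 -0.11835828]
 ell ((300.78765869140625, 224.54055786132812), (47.20598220825195, 69.84797668457031), 88.7654037475586)
 circ [ 0.58647176 -0.11583326] 0.09286087368963968
 dot [ 0.5869026  -0.07382737  0.117     ]
 dot [ 0.58852285 -0.1542861   0.117     ]
[[-0.971  0.24  -0.001]
 [ 0.24   0.971 -0.002]
 [ 0.    -0.002 -1.   ]]
```

View pics/m2.png

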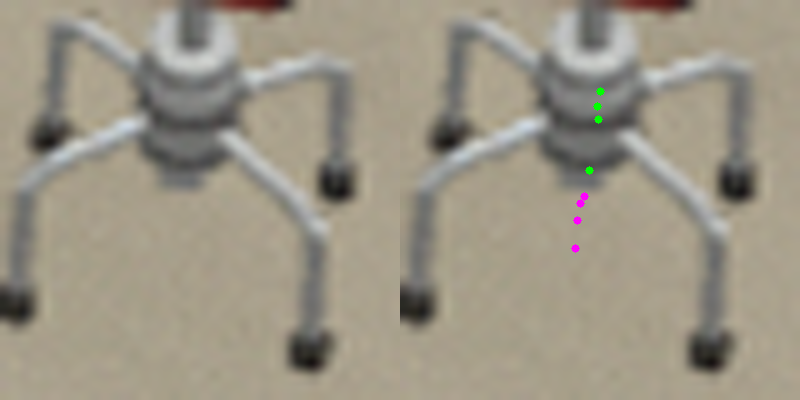

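```bash
python3 -m pendant '[{"translation":[-35,-33,0],"twist":[0,0,0],"grip":1},{"translation":[-35,-33,0],"twist":[0,0,0],"grip":1},{"translation":[-35,-33,0],"twist":[0,0,0],"grip":1},{"translation":[-35,-33,0],"twist":[0,0,0],"grip":1},{"translation":[-35,-33,0],"twist":[0,0,0],"grip":1},{"translation":[-35,-33,0],"twist":[0,0,0],"grip":1},{"translation":[-35,-33,0],"twist":[0,0,0],"grip":1},{"translation":[-35,-33,0],"twist":[0,0,0],"grip":1},{"translation":[-35,-33,0],"twist":[0,0,0],"grip":1},{"translation":[-35,-33,0],"twist":[0,0,0],"grip":1}]' 40
cat > d.py <<'E'
# usage: d.py x y z yaw(jaw) : tool-frame shift in mm and twist needed from the present pose
import sys; from h import *
from scipy.spatial.transform import Rotation as Ro
s=robot.read_state(); Rm=Ro.from_rotvec(s["orientation"]).as_matrix()
print("t",s["t"],"pos",s["tool_pos"].round(4),"jaw yaw",np.arctan2(Rm[1,1],Rm[0,1]).round(4),"z",Rm[:,2].round(4),"F",s["force"].round(2),"M",s["wrist_torque"].round(2),"open",round(s["opening"],4),"q",s["q"].round(2))
if len(sys.argv)>3:
    a=[float(v) for v in sys.argv[1:]]
    print("shift mm",(Rm.T@(np.array(a[:3])-s["tool_pos"])*1000).round(1))
    if len(a)>3:
        c,n=np.cos(a[3]),np.sin(a[3]); W=np.array([[n,c,0],[-c,n,0],[0,0,-1.]])  # x=y cross z
        print("twist",Ro.from_matrix(Rm.T@W).as_rotvec().round(4))
E
python3 d.py .447 -.3305 .219
```

```text
t: 1.1
tool_pos: [0.408, 0.1655, 0.2125]
orientation: [-0.363, -3.117, 0.013]
force: [0.1, 0.6, 0.7]
opening: 0.0928
t 1.1 pos [0.408  0.1655 0.2125] jaw yaw 1.3391 z [-0.0049 -0.0075 -1.    ] F [0.09 0.65 0.67] M [-0.    0.02  0.02] open 0.0928 q [ 0.27 -0.31  1.91 -0.01  1.54 -1.07]
shift mm [-151.8 -473.8   -3. ]
```

```bash
sed -i 's/\[\[n,c,0\],\[-c,n,0\]/[[-n,c,0],[c,n,0]/' d.py
python3 -m pendant '[{"translation":[-15,-47,0],"twist":[0,0,0],"grip":1},{"translation":[-15,-47,0],"twist":[0,0,0],"grip":1},{"translation":[-15,-47,0],"twist":[0,0,0],"grip":1},{"translation":[-15,-47,0],"twist":[0,0,0],"grip":1},{"translation":[-15,-47,0],"twist":[0,0,0],"grip":1},{"translation":[-15,-47,0],"twist":[0,0,0],"grip":1},{"translation":[-15,-47,0],"twist":[0,0,0],"grip":1},{"translation":[-15,-47,0],"twist":[0,0,0],"grip":1},{"translation":[-15,-47,0],"twist":[0,0,0],"grip":1},{"translation":[-15,-47,0],"twist":[0,0,0.15],"grip":1}]'
python3 -m pendant '[{"translation":[0,0,0],"twist":[0,0,0.15],"grip":1},{"translation":[0,0,0],"twist":[0,0,0.15],"grip":1},{"translation":[0,0,0],"twist":[0,0,0.15],"grip":1},{"translation":[0,0,0],"twist":[0,0,0.15],"grip":1},{"translation":[0,0,0],"twist":[0,0,0.15],"grip":1},{"translation":[0,0,0],"twist":[0,0,0.15],"grip":1},{"translation":[0,0,0],"twist":[0,0,0.15],"grip":1},{"translation":[0,0,0],"twist":[0,0,0.15],"grip":1},{"translation":[0,0,0],"twist":[0,0,0.15],"grip":1},{"translation":[0,0,0],"twist":[0,0,0.15],"grip":1}]'
python3 d.py .447 -.3305 .175 -2.764
```

```text
t: 2.1
tool_pos: [0.4424, -0.3333, 0.2132]
orientation: [-0.597, -3.08, 0.011]
force: [1.2, -0.1, 0.5]
opening: 0.0931
t: 3.1
tool_pos: [0.4374, -0.3392, 0.2048]
orientation: [-2.536, -1.836, 0.019]
force: [0.7, 0.2, 0.2]
opening: 0.0931
t 3.1 pos [ 0.4374 -0.3392  0.2048] jaw yaw -0.3177 z [-0.0164  0.0017 -0.9999] F [0.72 0.21 0.16] M [-0.07  0.08  0.01] open 0.0931 q [-0.75  0.03  1.62 -0.01  1.51 -0.43]
shift mm [11.3  6.9 29.6]
twist [-0.0028  0.0212  2.4463]
```

```bash
python3 -m pendant '[{"translation":[0,0,0],"twist":[0,0,0.15],"grip":1},{"translation":[0,0,0],"twist":[0,0,0.15],"grip":1},{"translation":[0,0,0],"twist":[0,0,0.15],"grip":1},{"translation":[0,0,0],"twist":[0,0,0.15],"grip":1},{"translation":[0,0,0],"twist":[0,0,0.15],"grip":1},{"translation":[0,0,0],"twist":[0,0,0.15],"grip":1},{"translation":[0,0,0],"twist":[0,0,0.15],"grip":1},{"translation":[0,0,0],"twist":[0,0,0.15],"grip":1},{"translation":[0,0,0],"twist":[0,0,0.15],"grip":1},{"translation":[0,0,0],"twist":[0,0,0.15],"grip":1}]'
python3 d.py .447 -.3305 .175 -2.764
python3 -m pendant '[{"translation":[0,0,0],"twist":[0,0,0.15],"grip":1},{"translation":[0,0,0],"twist":[0,0,0.15],"grip":1},{"translation":[0,0,0],"twist":[0,0,0.15],"grip":1},{"translation":[0,0,0],"twist":[0,0,0.15],"grip":1},{"translation":[0,0,0],"twist":[0,0,0.15],"grip":1},{"translation":[0,0,0],"twist":[0,0,0.15],"grip":1},{"translation":[0,0,0],"twist":[0,0,0.05],"grip":1},{"translation":[0,0,0],"twist":[0,0,0],"grip":1},{"translation":[0,0,0],"twist":[0,0,0],"grip":1},{"translation":[0,0,0],"twist":[0,0,0],"grip":1}]'
python3 d.py .447 -.3305 .110 -2.764
```

```text
t: 4.1
tool_pos: [0.4347, -0.3366, 0.1989]
orientation: [-3.112, 0.386, 0.039]
force: [0.5, 0.6, -0.3]
opening: 0.0937
t 4.1 pos [ 0.4347 -0.3366  0.1989] jaw yaw -1.8178 z [-0.0238  0.0087 -0.9997] F [ 0.49  0.64 -0.29] M [0.02 0.16 0.03] open 0.0937 q [-0.75  0.03  1.63 -0.01  1.5   1.07]
shift mm [11.1 -8.9 23.7]
twist [0.0096 0.0245 0.9462]
t: 5.1
tool_pos: [0.4322, -0.3344, 0.1938]
orientation: [2.588, -1.771, -0.053]
force: [0.0, 0.2, -0.5]
opening: 0.0933
t 5.1 pos [ 0.4322 -0.3344  0.1938] jaw yaw -2.7709 z [-0.0306  0.0149 -0.9994] F [ 0.01  0.23 -0.5 ] M [ 0.05  0.11 -0.  ] open 0.0933 q [-0.75  0.03  1.64 -0.01  1.5   2.03]
shift mm [  3.9 -17.1  83.3]
twist [ 0.023   0.0251 -0.0072]
```

```bash
python3 -m pendant '[{"translation":[1.5,-6,0],"twist":[0.01,0.01,0],"grip":1},{"translation":[1.5,-6,0],"twist":[0.01,0.01,0],"grip":1},{"translation":[1,-6,0],"twist":[0.01,0.01,0],"grip":1},{"translation":[0,0,10],"twist":[0.002,0.002,0],"grip":1},{"translation":[0,0,10],"twist":[0.002,0.002,0],"grip":1},{"translation":[0,0,10],"twist":[0.002,0.002,0],"grip":1},{"translation":[0,0,10],"twist":[0.002,0.002,0],"grip":1},{"translation":[0,0,10],"twist":[0.001,0.001,0],"grip":1},{"translation":[0,0,10],"twist":[0.001,0.001,0],"grip":1},{"translation":[0,0,0],"twist":[0.001,0.001,0],"grip":1}]'
python3 d.py .447 -.3305 .110 -2.764
```

```text
t: 6.1
tool_pos: [0.4522, -0.3307, 0.126]
orientation: [-2.589, 1.767, -0.04]
force: [-0.3, 0.1, 0.1]
opening: 0.0931
t 6.1 pos [ 0.4522 -0.3307  0.126 ] jaw yaw -2.7683 z [ 0.025  -0.0083 -0.9997] F [-0.28  0.13  0.13] M [ 0.05  0.19 -0.05] open 0.0931 q [-0.73  0.06  1.73  0.01  1.32  2.04]
shift mm [-2.3  5.2 15.9]
twist [-0.0202 -0.0169 -0.0045]
```

```bash
python3 -m pendant '[{"translation":[-1,2,4],"twist":[-0.007,-0.006,0],"grip":1},{"translation":[-1,2,4],"twist":[-0.007,-0.006,0],"grip":1},{"translation":[0,1,4],"twist":[-0.007,-0.006,0],"grip":1},{"translation":[0,0,0],"twist":[0,0,0],"grip":1},{"translation":[0,0,0],"twist":[0,0,0],"grip":1},{"translation":[0,0,0],"twist":[0,0,0],"grip":1},{"translation":[0,0,0],"twist":[0,0,0],"grip":1},{"translation":[0,0,0],"twist":[0,0,0],"grip":1},{"translation":[0,0,0],"twist":[0,0,0],"grip":1},{"translation":[0,0,0],"twist":[0,0,0],"grip":1}]'
python3 d.py .447 -.3305 .110 -2.764
```

```text
t: 7.1
tool_pos: [0.4477, -0.3317, 0.1148]
orientation: [2.594, -1.77, -0.001]
force: [0.4, -0.1, 0.4]
opening: 0.0933
t 7.1 pos [ 0.4477 -0.3317  0.1148] jaw yaw -2.7685 z [-1.1e-03 -5.0e-04 -1.0e+00] F [ 0.35 -0.08  0.38] M [ 0.07  0.12 -0.01] open 0.0933 q [-0.73  0.09  1.73 -0.    1.33  2.04]
shift mm [-1.4  0.2  4.8]
twist [ 0.0013 -0.0001 -0.0045]
```

```bash
python3 -m pendant '[{"translation":[-1,0,3],"twist":[0,0,-0.004],"grip":1},{"translation":[0,0,2],"twist":[0,0,0],"grip":1},{"translation":[0,0,0],"twist":[0,0,0],"grip":-1},{"translation":[0,0,0],"twist":[0,0,0],"grip":-1},{"translation":[0,0,0],"twist":[0,0,0],"grip":-1},{"translation":[0,0,0],"twist":[0,0,0],"grip":-1},{"translation":[0,0,0],"twist":[0,0,0],"grip":-1},{"translation":[0,0,0],"twist":[0,0,0],"grip":-1},{"translation":[0,0,0],"twist":[0,0,0],"grip":-1},{"translation":[0,0,0],"twist":[0,0,0],"grip":-1}]' 40
python3 d.py .447 -.3305 .110 -2.764
```

```text
t: 8.1
tool_pos: [0.4472, -0.3307, 0.1093]
orientation: [2.598, -1.765, -0.001]
force: [-0.3, 0.8, 0.6]
opening: 0.0334
t 8.1 pos [ 0.4472 -0.3307  0.1093] jaw yaw -2.7642 z [-1.2e-03 -5.0e-04 -1.0e+00] F [-0.26  0.83  0.61] M [0.03 0.13 0.02] open 0.0334 q [-0.73  0.09  1.73 -0.    1.32  2.04]
shift mm [-0.2  0.1 -0.7]
twist [ 0.0013  0.     -0.0002]
```

```bash
python3 -m pendant '[{"translation":[0,0,0],"twist":[0,0,0],"grip":-1},{"translation":[0,0,0],"twist":[0,0,0],"grip":-1},{"translation":[0,0,0],"twist":[0,0,0],"grip":-1},{"translation":[0,0,-10],"twist":[0,0,0],"grip":-1},{"translation":[0,0,-20],"twist":[0,0,0],"grip":-1},{"translation":[0,0,-30],"twist":[0,0,0],"grip":-1},{"translation":[0,0,-35],"twist":[0,0,0],"grip":-1},{"translation":[0,0,-35],"twist":[0,0,0],"grip":-1},{"translation":[0,0,-35],"twist":[0,0,0],"grip":-1},{"translation":[0,0,-35],"twist":[0,0,0],"grip":-1}]'
python3 d.py .603 -.117 .32 .03
```

```text
t: 9.1
tool_pos: [0.4434, -0.327, 0.3101]
orientation: [-2.598, 1.765, 0.029]
force: [0.9, -0.2, -2.6]
opening: 0.0256
t 9.1 pos [ 0.4434 -0.327   0.3101] jaw yaw -2.7641 z [-0.0143  0.0113 -0.9998] F [ 0.87 -0.24 -2.65] M [-0.02  0.13 -0.  ] open 0.0256 q [-0.73 -0.    1.46 -0.    1.7   2.04]
shift mm [-136.6 -225.6   -9.8]
twist [-0.0198  0.0166 -2.7941]
```

```bash
python3 -m pendant '[{"translation":[-20,-32,-2],"twist":[-0.003,0.002,0],"grip":-1},{"translation":[-23,-38,-2],"twist":[-0.003,0.002,0],"grip":-1},{"translation":[-23,-38,-2],"twist":[-0.003,0.002,0],"grip":-1},{"translation":[-23,-38,-2],"twist":[-0.003,0.002,0],"grip":-1},{"translation":[-23,-38,-2],"twist":[-0.003,0.002,0],"grip":-1},{"translation":[-20,-32,-2],"twist":[-0.003,0.002,0],"grip":-1},{"translation":[0,0,-1],"twist":[0,0,-0.15],"grip":-1},{"translation":[0,0,-1],"twist":[0,0,-0.15],"grip":-1},{"translation":[0,0,-1],"twist":[0,0,-0.15],"grip":-1},{"translation":[0,0,-1],"twist":[0,0,-0.15],"grip":-1}]'
python3 -m pendant '[{"translation":[0,0,-1],"twist":[0,0,-0.15],"grip":-1},{"translation":[0,0,-1],"twist":[0,0,-0.15],"grip":-1},{"translation":[0,0,-1],"twist":[0,0,-0.15],"grip":-1},{"translation":[0,0,-1],"twist":[0,0,-0.15],"grip":-1},{"translation":[0,0,-1],"twist":[0,0,-0.15],"grip":-1},{"translation":[0,0,-1],"twist":[0,0,-0.15],"grip":-1},{"translation":[0,0,-1],"twist":[0,0,-0.15],"grip":-1},{"translation":[0,0,-1],"twist":[0,0,-0.15],"grip":-1},{"translation":[0,0,-1],"twist":[0,0,-0.15],"grip":-1},{"translation":[0,0,-1],"twist":[0,0,-0.15],"grip":-1}]'
python3 d.py .603 -.117 .32 .03
```

```text
t: 10.1
tool_pos: [0.6023, -0.1171, 0.3373]
orientation: [2.983, -0.92, -0.019]
force: [-0.5, -0.8, -2.4]
opening: 0.0259
t: 11.1
tool_pos: [0.5999, -0.1157, 0.3513]
orientation: [2.825, 1.366, -0.039]
force: [-0.8, 0.4, -2.1]
opening: 0.0259
t 11.1 pos [ 0.5999 -0.1157  0.3513] jaw yaw -0.6698 z [-0.0208 -0.0141 -0.9997] F [-0.8   0.35 -2.08] M [-0.06  0.04 -0.01] open 0.0259 q [-0.26  0.17  1.21 -0.02  1.78  0.4 ]
shift mm [ 1.7  3.5 31.2]
twist [-0.0156  0.0204 -0.6997]
```

```bash
python3 -m pendant '[{"translation":[0,0,2],"twist":[0,0,-0.14],"grip":-1},{"translation":[0,0,2],"twist":[0,0,-0.14],"grip":-1},{"translation":[0,0,2],"twist":[0,0,-0.14],"grip":-1},{"translation":[0,0,2],"twist":[0,0,-0.14],"grip":-1},{"translation":[0,0,2],"twist":[0,0,-0.14],"grip":-1},{"translation":[0,1,4],"twist":[-0.007,0.007,0],"grip":-1},{"translation":[0,1,4],"twist":[-0.007,0.007,0],"grip":-1},{"translation":[0,1,0],"twist":[0,0,0],"grip":-1},{"translation":[0,0,0],"twist":[0,0,0],"grip":-1},{"translation":[0,0,0],"twist":[0,0,0],"grip":-1}]'
python3 d.py .603 -.117 .32 .03
python3 - <<'E'
from h import *
a,_=robot.read_camera("scene");b,_=robot.read_camera("top")
cr=lambda I,x,y,w,h:cv2.resize(I[y:y+h,x:x+w,::-1],(400,500),interpolation=cv2.INTER_CUBIC)
cv2.imwrite("pics/m3.png",np.hstack([cr(a,240,120,120,150),cr(b,255,130,112,140)]))
E
```

```text
t: 12.1
tool_pos: [0.6011, -0.1154, 0.3353]
orientation: [-2.159, -2.272, 0.006]
force: [-0.6, 1.0, -2.9]
opening: 0.0258
t 12.1 pos [ 0.6011 -0.1154  0.3353] jaw yaw 0.0514 z [-0.0078  0.0026 -1.    ] F [-0.58  0.99 -2.86] M [-0.04  0.06 -0.02] open 0.0258 q [-0.27  0.16  1.25  0.    1.74 -0.33]
shift mm [-1.7  2.  15.3]
twist [-0.0077 -0.0029  0.0214]
```

View pics/m3.png

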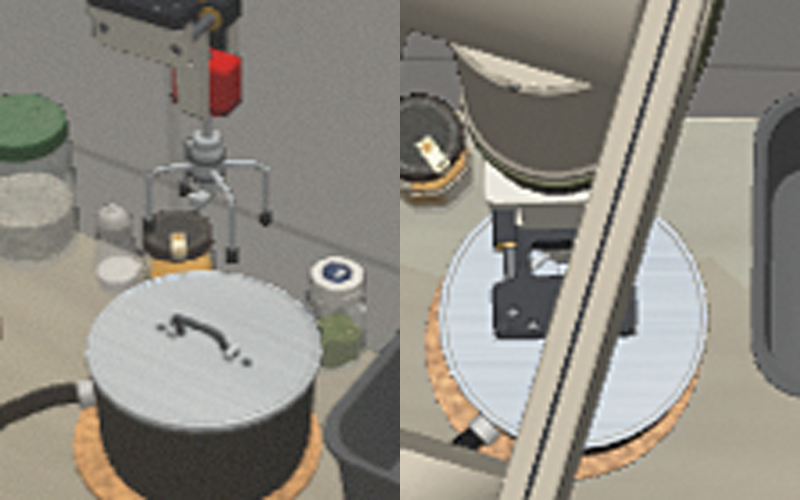

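```bash
python3 -m pendant '[{"translation":[-0.6,0.7,5],"twist":[-0.003,-0.001,0.007],"grip":-1},{"translation":[-0.6,0.7,10],"twist":[-0.003,-0.001,0.007],"grip":-1},{"translation":[-0.6,0.7,13],"twist":[-0.003,-0.001,0.007],"grip":-1},{"translation":[0,0,13],"twist":[0,0,0],"grip":-1},{"translation":[0,0,13],"twist":[0,0,0],"grip":-1},{"translation":[0,0,13],"twist":[0,0,0],"grip":-1},{"translation":[0,0,8],"twist":[0,0,0],"grip":-1},{"translation":[0,0,4],"twist":[0,0,0],"grip":-1},{"translation":[0,0,0],"twist":[0,0,0],"grip":-1},{"translation":[0,0,0],"twist":[0,0,0],"grip":-1}]'
python3 d.py .603 -.1167 .236 .03
```

```text
t: 13.2
tool_pos: [0.6022, -0.1167, 0.2467]
orientation: [-2.188, -2.252, 0.001]
force: [0.5, -0.3, -2.0]
opening: 0.0259
t 13.2 pos [ 0.6022 -0.1167  0.2467] jaw yaw 0.0285 z [-1.7e-03  7.0e-04 -1.0e+00] F [ 0.52 -0.3  -2.02] M [-0.07  0.01 -0.  ] open 0.0259 q [-0.28  0.16  1.41  0.    1.58 -0.3 ]
shift mm [-0.   0.8 10.7]
twist [-0.0017 -0.0007 -0.0015]
```

```bash
python3 -m pendant '[{"translation":[0,0.8,5],"twist":[-0.001,0,0],"grip":-1},{"translation":[0,0,6],"twist":[0,0,0],"grip":-1},{"translation":[0,0,4],"twist":[0,0,0],"grip":-1},{"translation":[0,0,2],"twist":[0,0,0],"grip":-1},{"translation":[0,0,1],"twist":[0,0,0],"grip":-1},{"translation":[0,0,1],"twist":[0,0,0],"grip":-1},{"translation":[0,0,1],"twist":[0,0,0],"grip":-1},{"translation":[0,0,1],"twist":[0,0,0],"grip":-1},{"translation":[0,0,0],"twist":[0,0,0],"grip":-1},{"translation":[0,0,0],"twist":[0,0,0],"grip":-1}]'
python3 d.py .603 -.1167 .2263 .03
```

```text
t: 14.2
tool_pos: [0.6044, -0.117, 0.2264]
orientation: [2.188, 2.251, 0.003]
force: [0.1, -0.3, -2.1]
opening: 0.0259
t 14.2 pos [ 0.6044 -0.117   0.2264] jaw yaw 0.0286 z [ 3.3e-03 -4.0e-04 -1.0e+00] F [ 0.12 -0.34 -2.07] M [-0.05  0.1  -0.05] open 0.0259 q [-0.27  0.17  1.44  0.    1.54 -0.3 ]
shift mm [ 0.4 -1.4  0.1]
twist [ 0.0033  0.0005 -0.0014]
```

```bash
python3 -m pendant '[{"translation":[0,-0.7,0],"twist":[0.002,0,0],"grip":-1},{"translation":[0,-0.7,0],"twist":[0.002,0,0],"grip":-1},{"translation":[0,0,0.5],"twist":[0,0,0],"grip":-1},{"translation":[0,0,0.5],"twist":[0,0,0],"grip":-1},{"translation":[0,0,0.5],"twist":[0,0,0],"grip":-1},{"translation":[0,0,0.5],"twist":[0,0,0],"grip":-1},{"translation":[0,0,0.5],"twist":[0,0,0],"grip":-1},{"translation":[0,0,0.5],"twist":[0,0,0],"grip":-1},{"translation":[0,0,0],"twist":[0,0,0],"grip":-1},{"translation":[0,0,0],"twist":[0,0,0],"grip":-1}]'
python3 d.py .603 -.1167 .2263 .03
```

```text
t: 15.2
tool_pos: [0.6037, -0.1173, 0.2261]
orientation: [2.188, 2.251, 0.001]
force: [-0.8, 0.1, 2.0]
opening: 0.0259
t 15.2 pos [ 0.6037 -0.1173  0.2261] jaw yaw 0.0286 z [ 0.0024 -0.0014 -1.    ] F [-0.77  0.13  2.05] M [0.08 0.37 0.02] open 0.0259 q [-0.27  0.16  1.44 -0.    1.54 -0.3 ]
shift mm [ 0.6 -0.6 -0.2]
twist [ 0.0023  0.0015 -0.0014]
```

```bash
python3 -m pendant '[{"translation":[0,0,2],"twist":[0,0,0],"grip":-1},{"translation":[0,0,2],"twist":[0,0,0],"grip":-1},{"translation":[0,0,2],"twist":[0,0,0],"grip":-1},{"translation":[0,0,2],"twist":[0,0,0],"grip":-1},{"translation":[0,0,2],"twist":[0,0,0],"grip":-1},{"translation":[0,0,2],"twist":[0,0,0],"grip":-1},{"translation":[0,0,2],"twist":[0,0,0],"grip":-1},{"translation":[0,0,1],"twist":[0,0,0],"grip":-1},{"translation":[0,0,0],"twist":[0,0,0],"grip":-1},{"translation":[0,0,0],"twist":[0,0,0],"grip":-1}]'
python3 d.py .603 -.1167 .2073 .03
```

```text
t: 16.2
tool_pos: [0.6037, -0.1174, 0.2178]
orientation: [2.185, 2.249, 0.003]
force: [-3.4, 0.4, 6.7]
opening: 0.0256
t 16.2 pos [ 0.6037 -0.1174  0.2178] jaw yaw 0.0287 z [ 0.0058 -0.0026 -1.    ] F [-3.39  0.44  6.69] M [0.28 1.15 0.04] open 0.0256 q [-0.27  0.16  1.45 -0.    1.52 -0.3 ]
shift mm [ 0.7 -0.8 10.5]
twist [ 0.0057  0.0028 -0.0013]
```

```bash
python3 -m pendant '[{"translation":[0,-0.7,2],"twist":[0.001,0.001,0],"grip":-1},{"translation":[0,-0.7,2],"twist":[0.001,0.001,0],"grip":-1},{"translation":[0,-0.7,2],"twist":[0.001,0,0],"grip":-1},{"translation":[0,0,2],"twist":[0,0,0],"grip":-1},{"translation":[0,0,2],"twist":[0,0,0],"grip":-1},{"translation":[0,0,2],"twist":[0,0,0],"grip":-1},{"translation":[0,0,1],"twist":[0,0,0],"grip":-1},{"translation":[0,0,1],"twist":[0,0,0],"grip":-1},{"translation":[0,0,0.5],"twist":[0,0,0],"grip":-1},{"translation":[0,0,0.5],"twist":[0,0,0],"grip":-1}]'
python3 d.py .602 -.1167 .2073 .03
```

```text
t: 17.2
tool_pos: [0.6033, -0.1174, 0.2137]
orientation: [2.182, 2.246, 0.009]
force: [-4.1, 0.8, 9.0]
opening: 0.0259
t 17.2 pos [ 0.6033 -0.1174  0.2137] jaw yaw 0.0291 z [ 0.0111 -0.003  -0.9999] F [-4.11  0.82  8.96] M [0.27 1.41 0.  ] open 0.0259 q [-0.28  0.16  1.46  0.    1.51 -0.3 ]
shift mm [ 0.7 -1.3  6.4]
twist [ 0.011   0.0033 -0.0009]
```

```bash
python3 -m pendant '[{"translation":[0,-1,1],"twist":[0.006,0.001,0],"grip":-1},{"translation":[0,-1,2],"twist":[0.006,0.001,0],"grip":-1},{"translation":[0,-1,2],"twist":[0.006,0.001,0],"grip":-1},{"translation":[0,0,2.5],"twist":[0.002,0,0],"grip":-1},{"translation":[0,0,2.5],"twist":[0.002,0,0],"grip":-1},{"translation":[0,0,2.5],"twist":[0.002,0,0],"grip":-1},{"translation":[0,0,2],"twist":[0.002,0,0],"grip":-1},{"translation":[0,0,1],"twist":[0.002,0,0],"grip":-1},{"translation":[0,0,1],"twist":[0.002,0,0],"grip":-1},{"translation":[0,0,1],"twist":[0.002,0,0],"grip":-1}]'
python3 d.py .602 -.1167 .2073 .03
```

```text
t: 18.2
tool_pos: [0.6064, -0.1176, 0.2112]
orientation: [2.187, 2.252, -0.005]
force: [-4.7, 0.0, 9.2]
opening: 0.0256
t 18.2 pos [ 0.6064 -0.1176  0.2112] jaw yaw 0.0295 z [-9.0e-04 -3.9e-03 -1.0e+00] F [-4.73  0.05  9.23] M [ 0.5   1.06 -0.01] open 0.0256 q [-0.27  0.18  1.45 -0.    1.51 -0.3 ]
shift mm [ 1.1 -4.4  3.9]
twist [-0.001   0.0039 -0.0005]
```

```bash
python3 - <<'E'
from h import *
a,d=robot.read_camera("scene");np.save("pics/s4.npy",d);cv2.imwrite("pics/s4.png",a[:,:,::-1])
I=a[150:260,240:350,::-1];cv2.imwrite("pics/m4.png",cv2.resize(I,(600,600),interpolation=cv2.INTER_CUBIC))
E
python3 d.py
```

```text
t 18.25 pos [ 0.6065 -0.1177  0.2113] jaw yaw 0.0294 z [-9.e-04 -4.e-03 -1.e+00] F [-4.95  0.67  9.56] M [0.45 1.1  0.01] open 0.026 q [-0.27  0.18  1.45 -0.    1.51 -0.3 ]
```

View pics/m4.png

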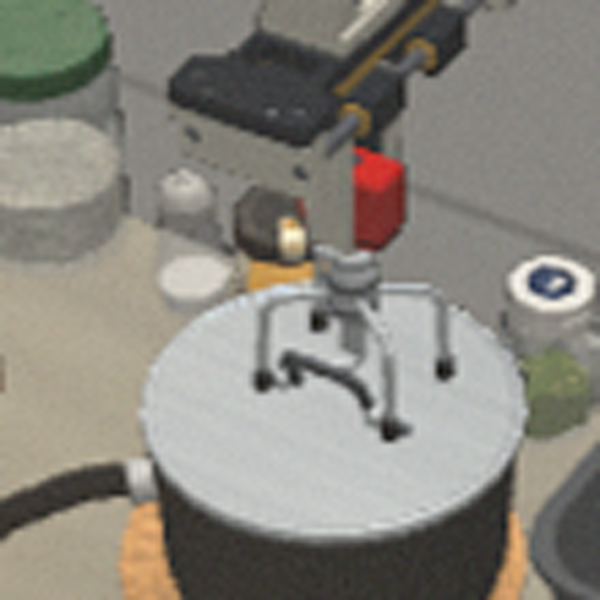

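```bash
python3 -m pendant '[{"translation":[0,-1.5,1.5],"twist":[0,0.001,0],"grip":-1},{"translation":[0,-1.5,1.5],"twist":[0,0.001,0],"grip":-1},{"translation":[0,-1.5,2],"twist":[0,0.001,0],"grip":-1},{"translation":[0,-1.5,2],"twist":[0,0.001,0],"grip":-1},{"translation":[0,-1,2],"twist":[0,0,0],"grip":-1},{"translation":[0,-1,2],"twist":[0,0,0],"grip":-1},{"translation":[0,-1,2],"twist":[0,0,0],"grip":-1},{"translation":[0,-1,2],"twist":[0,0,0],"grip":-1},{"translation":[0,-1,1],"twist":[0,0,0],"grip":-1},{"translation":[0,-1,1],"twist":[0,0,0],"grip":-1}]'
python3 d.py .602 -.1167 .2073 .03
```

```text
t: 19.25
tool_pos: [0.6038, -0.1177, 0.2114]
orientation: [2.172, 2.239, 0.027]
force: [-1.8, 0.6, 10.2]
opening: 0.0258
t 19.25 pos [ 0.6038 -0.1177  0.2114] jaw yaw 0.0305 z [ 0.0283 -0.0032 -0.9996] F [-1.84  0.61 10.19] M [ 0.44  0.85 -0.03] open 0.0258 q [-0.28  0.15  1.48  0.    1.48 -0.31]
shift mm [ 1.1 -1.9  4.1]
twist [0.0282 0.004  0.0005]
```

```bash
python3 -m pendant '[{"translation":[0,-2.5,2.5],"twist":[0.008,0.001,0],"grip":-1},{"translation":[0,-2.5,3],"twist":[0.008,0.001,0],"grip":-1},{"translation":[0,-2.5,3],"twist":[0.008,0.001,0],"grip":-1},{"translation":[0,-2.5,3],"twist":[0.008,0.001,0],"grip":-1},{"translation":[0,-2.5,3],"twist":[0.006,0,0],"grip":-1},{"translation":[0,-2,3],"twist":[0.006,0,0],"grip":-1},{"translation":[0,-2,2],"twist":[0.004,0,0],"grip":-1},{"translation":[0,-2,2],"twist":[0.004,0,0],"grip":-1},{"translation":[0,-1.5,1.5],"twist":[0.003,0,0],"grip":-1},{"translation":[0,-1.5,1.5],"twist":[0.003,0,0],"grip":-1}]'
python3 d.py .602 -.1167 .2073 .03
```

```text
t: 20.25
tool_pos: [0.6035, -0.1176, 0.2112]
orientation: [2.169, 2.24, 0.023]
force: [0.1, 1.1, 8.9]
opening: 0.0254
t 20.25 pos [ 0.6035 -0.1176  0.2112] jaw yaw 0.0322 z [ 0.0273 -0.0055 -0.9996] F [0.14 1.12 8.92] M [ 0.57  0.37 -0.13] open 0.0254 q [-0.28  0.15  1.49  0.    1.48 -0.31]
shift mm [ 1.  -1.6  3.9]
twist [0.0271 0.0063 0.0021]
```

```bash
python3 -m pendant '[{"translation":[0,0,2.5],"twist":[0.006,0.001,0],"grip":-1},{"translation":[0,0,2.5],"twist":[0.006,0.001,0],"grip":-1},{"translation":[0,0,2.5],"twist":[0.006,0.001,0],"grip":-1},{"translation":[0,0,2.5],"twist":[0.006,0.001,0],"grip":-1},{"translation":[0,0,2.5],"twist":[0.006,0.001,0],"grip":-1},{"translation":[0,0,2.5],"twist":[0.006,0.001,0],"grip":-1},{"translation":[0,0,2.5],"twist":[0.006,0.001,0],"grip":-1},{"translation":[0,0,2.5],"twist":[0.006,0.001,0],"grip":-1},{"translation":[0,0,2.5],"twist":[0.006,0.001,0],"grip":-1},{"translation":[0,0,2.5],"twist":[0.006,0.001,0],"grip":-1}]'
python3 d.py .602 -.1167 .2073 .03
```

```text
t: 21.25
tool_pos: [0.6078, -0.1178, 0.2045]
orientation: [-2.177, -2.248, 0.02]
force: [-7.9, 1.8, 18.1]
opening: 0.0258
t 21.25 pos [ 0.6078 -0.1178  0.2045] jaw yaw 0.0324 z [-1.760e-02 -8.000e-04 -9.998e-01] F [-7.94  1.8  18.07] M [0.38 1.6  0.01] open 0.0258 q [-0.27  0.21  1.43 -0.01  1.52 -0.3 ]
shift mm [ 1.3 -5.8 -2.7]
twist [-0.0176  0.0003  0.0024]
```

```bash
python3 -m pendant '[{"translation":[0,-1.5,0.5],"twist":[0,0,0],"grip":-1},{"translation":[0,-2,1],"twist":[0,0,0],"grip":-1},{"translation":[0,-2.5,1.5],"twist":[0.001,0,0],"grip":-1},{"translation":[0,-2.5,1.8],"twist":[0.002,0,0],"grip":-1},{"translation":[0,-2.5,1.8],"twist":[0.003,0,0],"grip":-1},{"translation":[0,-2.5,1.8],"twist":[0.004,0,0],"grip":-1},{"translation":[0,-2.5,1.8],"twist":[0.004,0,0],"grip":-1},{"translation":[0,-2.5,1.8],"twist":[0.004,0,0],"grip":-1},{"translation":[0,-2.5,1.8],"twist":[0.004,0,0],"grip":-1},{"translation":[0,-2.5,1.8],"twist":[0.004,0,0],"grip":-1}]'
python3 d.py .602 -.1167 .2073 .03
```

```text
t: 22.25
tool_pos: [0.6046, -0.1175, 0.214]
orientation: [2.173, 2.249, 0.009]
force: [3.2, 1.4, 8.3]
opening: 0.0257
t 22.25 pos [ 0.6046 -0.1175  0.214 ] jaw yaw 0.0343 z [ 0.0144 -0.0059 -0.9999] F [3.22 1.36 8.32] M [ 0.69 -0.6  -0.15] open 0.0257 q [-0.27  0.16  1.46 -0.    1.5  -0.31]
shift mm [ 1.  -2.7  6.7]
twist [0.0142 0.0064 0.0043]
```

```bash
python3 -m pendant '[{"translation":[0,-2.4,2.3],"twist":[0.007,0.001,0],"grip":-1},{"translation":[0,-2.4,2.3],"twist":[0.007,0.001,0],"grip":-1},{"translation":[0,-2.4,2.3],"twist":[0.007,0.001,0],"grip":-1},{"translation":[0,-2.4,2.3],"twist":[0.007,0.001,0],"grip":-1},{"translation":[0,-2.4,2.3],"twist":[0.007,0.001,0],"grip":-1},{"translation":[0,-2.4,2.3],"twist":[0.007,0.001,0],"grip":-1},{"translation":[0,-2.4,2.3],"twist":[0.007,0.001,0],"grip":-1},{"translation":[0,-2.4,2.3],"twist":[0.007,0.001,0],"grip":-1},{"translation":[0,-2.4,2.3],"twist":[0.007,0.001,0],"grip":-1},{"translation":[0,-2.4,2.3],"twist":[0.007,0.001,0],"grip":-1}]'
python3 d.py .602 -.1167 .2073 .03
```

```text
t: 23.25
tool_pos: [0.6017, -0.1187, 0.214]
orientation: [2.179, 2.257, -0.002]
force: [3.7, 1.5, 9.6]
opening: 0.0253
t 23.25 pos [ 0.6017 -0.1187  0.214 ] jaw yaw 0.0351 z [ 0.0019 -0.0038 -1.    ] F [3.72 1.54 9.58] M [ 0.61 -0.95 -0.05] open 0.0253 q [-0.28  0.17  1.46 -0.    1.52 -0.31]
shift mm [2.  0.4 6.7]
twist [0.0018 0.0039 0.0051]
```

```bash
python3 -m pendant '[{"translation":[0,-1.9,2.4],"twist":[0.006,0.001,0],"grip":-1},{"translation":[0,-1.9,2.4],"twist":[0.006,0.001,0],"grip":-1},{"translation":[0,-1.9,2.4],"twist":[0.006,0.001,0],"grip":-1},{"translation":[0,-1.9,2.4],"twist":[0.006,0.001,0],"grip":-1},{"translation":[0,-1.9,2.4],"twist":[0.006,0.001,0],"grip":-1},{"translation":[0,-1.9,2.4],"twist":[0.006,0.001,0],"grip":-1},{"translation":[0,-1.9,2.4],"twist":[0.006,0.001,0],"grip":-1},{"translation":[0,-1.9,2.4],"twist":[0.006,0.001,0],"grip":-1},{"translation":[0,-1.9,2.4],"twist":[0.006,0.001,0],"grip":-1},{"translation":[0,-1.9,2.4],"twist":[0.006,0.001,0],"grip":-1}]'
python3 d.py .602 -.1167 .2073 .03
```

```text
t: 24.25
tool_pos: [0.6023, -0.1189, 0.2126]
orientation: [-2.179, -2.26, 0.005]
force: [1.0, 1.9, 9.2]
opening: 0.0259
t 24.25 pos [ 0.6023 -0.1189  0.2126] jaw yaw 0.0368 z [-3.8e-03 -6.0e-04 -1.0e+00] F [1.01 1.91 9.16] M [ 0.34 -0.51 -0.11] open 0.0259 q [-0.28  0.17  1.45 -0.    1.52 -0.31]
shift mm [ 2.2 -0.2  5.3]
twist [-0.0038  0.0005  0.0068]
```

```bash
python3 -m pendant '[{"translation":[0.5,-2.1,2.8],"twist":[0.006,0,0.001],"grip":-1},{"translation":[0.5,-2.1,2.8],"twist":[0.006,0,0.001],"grip":-1},{"translation":[0.5,-2.1,2.8],"twist":[0.006,0,0.001],"grip":-1},{"translation":[0.5,-2.1,2.8],"twist":[0.006,0,0.001],"grip":-1},{"translation":[0.5,-2.1,2.8],"twist":[0.006,0,0.001],"grip":-1},{"translation":[0.5,-2.1,2.8],"twist":[0.006,0,0.001],"grip":-1},{"translation":[0.5,-2.1,2.7],"twist":[0.006,0,0.001],"grip":-1},{"translation":[0.5,-2.1,2.7],"twist":[0.006,0,0.001],"grip":-1},{"translation":[0.5,-2.1,2.6],"twist":[0.006,0,0.001],"grip":-1},{"translation":[0.5,-2.1,2.6],"twist":[0.006,0,0.001],"grip":-1}]'
python3 d.py .602 -.1167 .2073 .03
```

```text
t: 25.25
tool_pos: [0.6019, -0.1176, 0.2101]
orientation: [2.189, 2.246, -0.02]
force: [0.6, 1.2, 10.5]
opening: 0.0261
t 25.25 pos [ 0.6019 -0.1176  0.2101] jaw yaw 0.0259 z [-0.0047 -0.013  -0.9999] F [ 0.62  1.24 10.49] M [ 0.41 -0.57  0.02] open 0.0261 q [-0.27  0.17  1.46 -0.01  1.51 -0.29]
shift mm [0.9 0.2 2.8]
twist [-0.0051  0.0128 -0.0041]
```

```bash
python3 -m pendant '[{"translation":[0.1,-2.2,3.1],"twist":[0.005,0.002,0],"grip":-1},{"translation":[0.1,-2.2,3.1],"twist":[0.005,0.002,0],"grip":-1},{"translation":[0.1,-2.2,3.1],"twist":[0.005,0.002,0],"grip":-1},{"translation":[0.1,-2.2,3.1],"twist":[0.005,0.002,0],"grip":-1},{"translation":[0.1,-2.2,3.1],"twist":[0.005,0.002,0],"grip":-1},{"translation":[0.1,-2.2,3.1],"twist":[0.005,0.002,0],"grip":-1},{"translation":[0.1,-2.2,3],"twist":[0.005,0.002,0],"grip":-1},{"translation":[0.1,-2.2,3],"twist":[0.005,0.002,0],"grip":-1},{"translation":[0.1,-2.2,2.9],"twist":[0.005,0.002,0],"grip":-1},{"translation":[0.1,-2.2,2.8],"twist":[0.005,0.002,0],"grip":-1}]'
python3 d.py .602 -.1167 .2073 .03
```

```text
t: 26.25
tool_pos: [0.6011, -0.1186, 0.2062]
orientation: [2.188, 2.248, 0.004]
force: [1.7, 1.2, 10.9]
opening: 0.0261
t 26.25 pos [ 0.6011 -0.1186  0.2062] jaw yaw 0.0269 z [ 0.0052 -0.0015 -1.    ] F [ 1.66  1.16 10.9 ] M [ 0.36 -0.08  0.01] open 0.0261 q [-0.28  0.16  1.47 -0.    1.5  -0.31]
shift mm [ 1.9  1.  -1.1]
twist [ 0.0052  0.0017 -0.0031]
```

```bash
python3 -m pendant '[{"translation":[0.2,-3.2,3],"twist":[0.007,0,0],"grip":-1},{"translation":[0.2,-3.4,3.1],"twist":[0.008,0,0],"grip":-1},{"translation":[0.2,-3.4,3.1],"twist":[0.008,0,0],"grip":-1},{"translation":[0.2,-3.4,3.1],"twist":[0.008,0,0],"grip":-1},{"translation":[0.2,-3.4,3.1],"twist":[0.008,0,0],"grip":-1},{"translation":[0.2,-3.4,3.1],"twist":[0.008,0,0],"grip":-1},{"translation":[0.2,-3.4,3.1],"twist":[0.008,0,0],"grip":-1},{"translation":[0.2,-3.4,3.1],"twist":[0.008,0,0],"grip":-1},{"translation":[0.2,-3.4,3.1],"twist":[0.008,0,0],"grip":-1},{"translation":[0.2,-3.4,3.1],"twist":[0.008,0,0],"grip":-1}]'
python3 d.py .5835 -.1175 .2070 .03
```

```text
t: 27.25
tool_pos: [0.5958, -0.1188, 0.2063]
orientation: [2.182, 2.244, -0.01]
force: [3.7, 1.1, 11.5]
opening: 0.0259
t 27.25 pos [ 0.5958 -0.1188  0.2063] jaw yaw 0.0281 z [ 0.004  -0.0128 -0.9999] F [ 3.73  1.06 11.49] M [ 0.68 -0.92 -0.09] open 0.0259 q [-0.27  0.15  1.49 -0.01  1.49 -0.3 ]
shift mm [  1.7 -12.2  -0.8]
twist [ 0.0036  0.0129 -0.002 ]
```

```bash
python3 -m pendant '[{"translation":[0.2,-3.7,3.1],"twist":[0.008,0.002,0],"grip":-1},{"translation":[0.2,-3.7,3.1],"twist":[0.008,0.002,0],"grip":-1},{"translation":[0.2,-3.7,3.1],"twist":[0.008,0.002,0],"grip":-1},{"translation":[0.2,-3.7,3.1],"twist":[0.008,0.002,0],"grip":-1},{"translation":[0.2,-3.7,3.1],"twist":[0.008,0.002,0],"grip":-1},{"translation":[0.2,-3.7,3.1],"twist":[0.008,0.002,0],"grip":-1},{"translation":[0.2,-3.7,3.1],"twist":[0.008,0.002,0],"grip":-1},{"translation":[0.2,-3.7,3.1],"twist":[0.008,0.002,0],"grip":-1},{"translation":[0.2,-3.7,3.1],"twist":[0.008,0.002,0],"grip":-1},{"translation":[0.2,-3.7,3.1],"twist":[0.008,0.002,0],"grip":-1}]'
python3 d.py .5835 -.1175 .2070 .03
```

```text
t: 28.25
tool_pos: [0.588, -0.1202, 0.2068]
orientation: [2.185, 2.248, -0.002]
force: [3.7, 1.4, 10.0]
opening: 0.0263
t 28.25 pos [ 0.588  -0.1202  0.2068] jaw yaw 0.0283 z [ 0.0037 -0.0053 -1.    ] F [3.72 1.44 9.98] M [ 0.51 -0.78 -0.  ] open 0.0263 q [-0.28  0.13  1.51 -0.    1.5  -0.31]
shift mm [ 2.9 -4.5 -0.2]
twist [ 0.0035  0.0054 -0.0017]
```

```bash
python3 -m pendant '[{"translation":[0.4,-3.4,3.2],"twist":[0.008,0.002,0],"grip":-1},{"translation":[0.4,-3.4,3.2],"twist":[0.008,0.002,0],"grip":-1},{"translation":[0.4,-3.4,3.2],"twist":[0.008,0.002,0],"grip":-1},{"translation":[0.4,-3.4,3.2],"twist":[0.008,0.002,0],"grip":-1},{"translation":[0.4,-3.4,3.1],"twist":[0.008,0.002,0],"grip":-1},{"translation":[0.4,-3.4,3.1],"twist":[0.008,0.002,0],"grip":-1},{"translation":[0.4,-3.4,3.1],"twist":[0.008,0.002,0],"grip":-1},{"translation":[0.4,-3.4,3.1],"twist":[0.008,0.002,0],"grip":-1},{"translation":[0.4,-3.4,3.1],"twist":[0.008,0.002,0],"grip":-1},{"translation":[0.4,-3.4,3.1],"twist":[0.008,0.002,0],"grip":-1}]'
python3 d.py .5835 -.1175 .2070 .03
```

```text
t: 29.25
tool_pos: [0.5844, -0.1207, 0.2074]
orientation: [2.185, 2.25, 0.005]
force: [5.2, 0.7, 11.3]
opening: 0.0259
t 29.25 pos [ 0.5844 -0.1207  0.2074] jaw yaw 0.0297 z [ 0.006  -0.0013 -1.    ] F [ 5.23  0.73 11.3 ] M [ 0.23 -1.07 -0.03] open 0.0259 q [-0.29  0.12  1.52  0.    1.5  -0.32]
shift mm [ 3.2 -0.9  0.4]
twist [ 0.006   0.0014 -0.0003]
```

```bash
python3 -m pendant '[{"translation":[0.4,-3.4,3.1],"twist":[0.008,0.001,0],"grip":-1},{"translation":[0.4,-3.4,3.1],"twist":[0.008,0.001,0],"grip":-1},{"translation":[0.4,-3.4,3.1],"twist":[0.008,0.001,0],"grip":-1},{"translation":[0.2,-2.8,2.6],"twist":[0.007,0.001,0],"grip":-1},{"translation":[0.2,-2.2,2.2],"twist":[0.006,0.001,0],"grip":-1},{"translation":[0.2,-2,1.8],"twist":[0.005,0.001,0],"grip":-1},{"translation":[0,-1.8,1.4],"twist":[0.004,0,0],"grip":-1},{"translation":[0,-1.5,1.2],"twist":[0.003,0,0],"grip":-1},{"translation":[0,-1.3,1],"twist":[0.003,0,0],"grip":-1},{"translation":[0,-1.2,1],"twist":[0.003,0,0],"grip":-1}]'
python3 d.py .5835 -.1175 .2170 .03
```

```text
t: 30.25
tool_pos: [0.5837, -0.1206, 0.2121]
orientation: [2.178, 2.247, 0.007]
force: [0.2, 0.7, 8.8]
opening: 0.0258
t 30.25 pos [ 0.5837 -0.1206  0.2121] jaw yaw 0.0312 z [ 0.0117 -0.0051 -0.9999] F [0.16 0.68 8.8 ] M [ 0.55  0.41 -0.04] open 0.0258 q [-0.29  0.11  1.52 -0.    1.5  -0.32]
shift mm [ 3.1 -0.1 -4.9]
twist [0.0116 0.0054 0.0012]
```

```bash
python3 -m pendant '[{"translation":[0,-1,0.7],"twist":[0.005,0.001,0],"grip":-1},{"translation":[0,-1,0.5],"twist":[0.005,0.001,0],"grip":-1},{"translation":[0,-0.8,0.3],"twist":[0.004,0.001,0],"grip":-1},{"translation":[0,-0.6,0],"twist":[0.003,0,0],"grip":-1},{"translation":[0,-0.5,-0.2],"twist":[0.002,0,0],"grip":-1},{"translation":[0,-0.4,-0.4],"twist":[0.002,0,0],"grip":-1},{"translation":[0,-0.3,-0.4],"twist":[0.001,0,0],"grip":-1},{"translation":[0,-0.2,-0.4],"twist":[0.001,0,0],"grip":-1},{"translation":[0,-0.1,-0.4],"twist":[0.001,0,0],"grip":-1},{"translation":[0,0,-0.4],"twist":[0,0,0],"grip":-1}]'
python3 d.py .5835 -.1175 .2170 .03
```

```text
t: 31.25
tool_pos: [0.5843, -0.1205, 0.2174]
orientation: [2.184, 2.253, -0.002]
force: [2.9, -0.2, -3.8]
opening: 0.0258
t 31.25 pos [ 0.5843 -0.1205  0.2174] jaw yaw 0.0311 z [ 0.0015 -0.0034 -1.    ] F [ 2.92 -0.19 -3.78] M [ 0.08 -0.82 -0.12] open 0.0258 q [-0.29  0.12  1.5  -0.    1.52 -0.32]
shift mm [ 3.  -0.7  0.4]
twist [0.0014 0.0035 0.0011]
```

```bash
python3 -m pendant '[{"translation":[0,1,-1],"twist":[0,0,0],"grip":-1},{"translation":[0,1,-1.5],"twist":[0,0,0],"grip":-1},{"translation":[0,1.2,-2],"twist":[-0.001,0,0],"grip":-1},{"translation":[0,1.2,-2],"twist":[-0.001,0,0],"grip":-1},{"translation":[0,1.2,-2],"twist":[-0.001,0,0],"grip":-1},{"translation":[0,1.2,-2],"twist":[-0.001,0,0],"grip":-1},{"translation":[0,1.2,-2],"twist":[-0.001,0,0],"grip":-1},{"translation":[0,1.2,-2],"twist":[-0.001,0,0],"grip":-1},{"translation":[0,1.2,-2],"twist":[-0.001,0,0],"grip":-1},{"translation":[0,1.2,-2],"twist":[-0.001,0,0],"grip":-1}]'
python3 d.py .5845 -.1205 .3070 .03
```

```text
t: 32.25
tool_pos: [0.5924, -0.1194, 0.2319]
orientation: [-2.185, -2.255, 0.004]
force: [-0.5, -0.4, -6.8]
opening: 0.0262
t 32.25 pos [ 0.5924 -0.1194  0.2319] jaw yaw 0.0314 z [-3.e-03 -9.e-04 -1.e+00] F [-0.47 -0.39 -6.83] M [-0.13  0.03  0.01] open 0.0262 q [-0.28  0.14  1.45 -0.    1.55 -0.31]
shift mm [ -0.9  -8.1 -75.1]
twist [-0.003   0.0008  0.0014]
```

```bash
python3 -m pendant '[{"translation":[0,0,-8],"twist":[0,0,0],"grip":-1},{"translation":[0,0,-14],"twist":[0,0,0],"grip":-1},{"translation":[0,0,-14],"twist":[0,0,0],"grip":-1},{"translation":[4,-2,-8],"twist":[0,0,0],"grip":-1},{"translation":[10,-4,-4],"twist":[0,0,0],"grip":-1},{"translation":[18,-6,-1],"twist":[0,0,0],"grip":-1},{"translation":[25,-8,0],"twist":[0,0,0],"grip":-1},{"translation":[28,-9,0],"twist":[0,0,0],"grip":-1},{"translation":[28,-9,0],"twist":[0,0,0],"grip":-1},{"translation":[28,-9,0],"twist":[0,0,0],"grip":-1}]'
python3 d.py .492 .1965 .28 .03
```

```text
t: 33.25
tool_pos: [0.5376, 0.0273, 0.2868]
orientation: [2.19, 2.252, -0.001]
force: [0.7, 0.8, -7.4]
opening: 0.0258
t 33.25 pos [0.5376 0.0273 0.2868] jaw yaw 0.0276 z [-5.e-04 -8.e-04 -1.e+00] F [ 0.67  0.81 -7.43] M [-0.04  0.08 -0.03] open 0.0258 q [-0.04 -0.06  1.56 -0.    1.64 -0.07]
shift mm [170.4 -40.9   6.6]
twist [-0.0005  0.0008 -0.0024]
```

```bash
python3 -m pendant '[{"translation":[28,-7,0],"twist":[0,0,0],"grip":-1},{"translation":[28,-7,0],"twist":[0,0,0],"grip":-1},{"translation":[28,-7,0],"twist":[0,0,0],"grip":-1},{"translation":[25,-6,2],"twist":[0,0,0],"grip":-1},{"translation":[20,-5,3],"twist":[0,0,0],"grip":-1},{"translation":[14,-3,5],"twist":[0,0,0],"grip":-1},{"translation":[8,-2,8],"twist":[0,0,0],"grip":-1},{"translation":[3,-1,10],"twist":[0,0,0],"grip":-1},{"translation":[0,0,10],"twist":[0,0,0],"grip":-1},{"translation":[0,0,8],"twist":[0,0,0],"grip":-1}]'
python3 d.py .492 .1965 .16 .03
```

```text
t: 34.25
tool_pos: [0.4803, 0.1993, 0.2369]
orientation: [-2.173, -2.262, -0.0]
force: [-1.1, -0.3, -7.7]
opening: 0.0259
t 34.25 pos [0.4803 0.1993 0.2369] jaw yaw 0.0403 z [-0.0035  0.0036 -1.    ] F [-1.09 -0.33 -7.74] M [-0.21  0.03 -0.02] open 0.0259 q [ 0.29 -0.09  1.68  0.    1.56  0.25]
shift mm [-3.6 11.8 76.9]
twist [-0.0034 -0.0038  0.0103]
```

Run:
```python
from h import *
a,d=robot.read_camera("scene")
I=cv2.resize(a[100:270,130:330,::-1],(700,595),interpolation=cv2.INTER_CUBIC);cv2.imwrite("pics/m5.png",I)
```

```text
(no output)
```

View pics/m5.png

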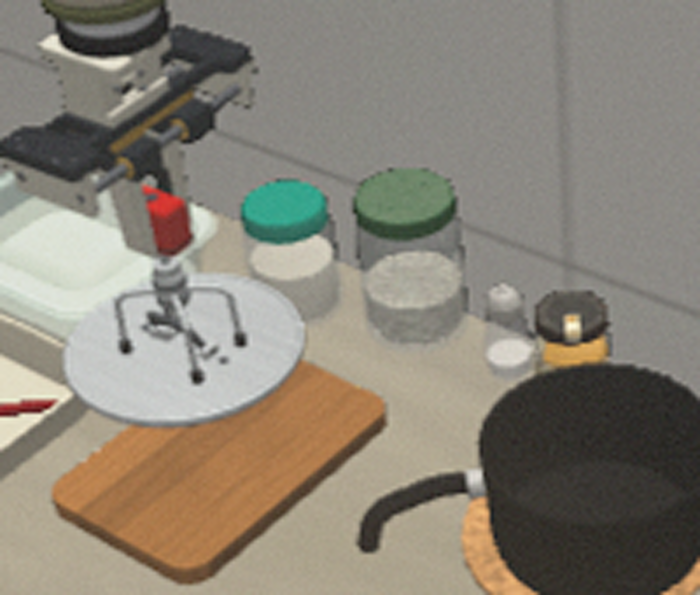

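```bash
python3 -m pendant '[{"translation":[-0.6,1.5,8],"twist":[-0.001,-0.001,0.002],"grip":-1},{"translation":[-0.6,1.5,9],"twist":[-0.001,-0.001,0.002],"grip":-1},{"translation":[-0.6,1.5,9],"twist":[-0.001,-0.001,0.002],"grip":-1},{"translation":[-0.6,1.5,9],"twist":[0,0,0.002],"grip":-1},{"translation":[-0.6,1.5,9],"twist":[0,0,0.002],"grip":-1},{"translation":[0,1.5,9],"twist":[0,0,0],"grip":-1},{"translation":[0,0,8],"twist":[0,0,0],"grip":-1},{"translation":[0,0,5],"twist":[0,0,0],"grip":-1},{"translation":[0,0,3],"twist":[0,0,0],"grip":-1},{"translation":[0,0,0],"twist":[0,0,0],"grip":-1}]'
python3 d.py .492 .1965 .1404 .03
```

```text
t: 35.3
tool_pos: [0.4898, 0.1935, 0.1586]
orientation: [-2.192, -2.248, 0.006]
force: [-0.1, 0.5, -8.8]
opening: 0.0257
t 35.3 pos [0.4898 0.1935 0.1586] jaw yaw 0.0251 z [-0.0042 -0.0013 -1.    ] F [-0.11  0.52 -8.82] M [-0.06  0.1   0.03] open 0.0257 q [ 0.28 -0.03  1.76 -0.    1.41  0.25]
shift mm [ 2.9  2.4 18.2]
twist [-0.0043  0.0011 -0.0049]
```

```bash
python3 -m pendant '[{"translation":[1,0.8,3],"twist":[-0.001,0,0],"grip":-1},{"translation":[1,0.8,3],"twist":[-0.001,0,0],"grip":-1},{"translation":[1,0.8,3],"twist":[-0.001,0,0],"grip":-1},{"translation":[0,0,3],"twist":[-0.001,0,0],"grip":-1},{"translation":[0,0,2],"twist":[0,0,0],"grip":-1},{"translation":[0,0,1],"twist":[0,0,0],"grip":-1},{"translation":[0,0,1],"twist":[0,0,0],"grip":-1},{"translation":[0,0,0.5],"twist":[0,0,0],"grip":-1},{"translation":[0,0,0],"twist":[0,0,0],"grip":-1},{"translation":[0,0,0],"twist":[0,0,0],"grip":-1}]'
python3 d.py .492 .1965 .1404 .03
```

```text
t: 36.3
tool_pos: [0.4932, 0.1974, 0.1424]
orientation: [2.191, 2.248, 0.003]
force: [-0.6, -0.3, -7.7]
opening: 0.0255
t 36.3 pos [0.4932 0.1974 0.1424] jaw yaw 0.0255 z [ 2.8e-03 -3.0e-04 -1.0e+00] F [-0.58 -0.33 -7.7 ] M [-0.11  0.1  -0.04] open 0.0255 q [ 0.28 -0.01  1.77 -0.    1.37  0.26]
shift mm [-0.8 -1.2  2. ]
twist [ 0.0028  0.0004 -0.0045]
```

```bash
python3 -m pendant '[{"translation":[-0.3,-0.4,0.5],"twist":[0.001,0,0],"grip":-1},{"translation":[-0.3,-0.4,0.5],"twist":[0.001,0,0],"grip":-1},{"translation":[0,0,0.5],"twist":[0.001,0,0],"grip":-1},{"translation":[0,0,0.5],"twist":[0,0,0],"grip":-1},{"translation":[0,0,0.5],"twist":[0,0,0],"grip":-1},{"translation":[0,0,0.5],"twist":[0,0,0],"grip":-1},{"translation":[0,0,0.5],"twist":[0,0,0],"grip":-1},{"translation":[0,0,0.5],"twist":[0,0,0],"grip":-1},{"translation":[0,0,0],"twist":[0,0,0],"grip":-1},{"translation":[0,0,0],"twist":[0,0,0],"grip":-1}]'
python3 d.py .492 .1965 .1404 .03
```

```text
t: 37.3
tool_pos: [0.4925, 0.1967, 0.1382]
orientation: [2.193, 2.249, -0.0]
force: [-0.1, -0.0, -7.6]
opening: 0.0259
t 37.3 pos [0.4925 0.1967 0.1382] jaw yaw 0.0254 z [-1.e-04 -3.e-04 -1.e+00] F [-0.06 -0.04 -7.57] M [-0.09  0.12 -0.01] open 0.0259 q [ 0.28 -0.    1.78 -0.    1.37  0.26]
shift mm [-0.2 -0.5 -2.2]
twist [-0.0001  0.0003 -0.0046]
```

```bash
python3 -m pendant '[{"translation":[0,0,0.5],"twist":[0,0,0],"grip":-1},{"translation":[0,0,0.5],"twist":[0,0,0],"grip":-1},{"translation":[0,0,0.5],"twist":[0,0,0],"grip":-1},{"translation":[0,0,0.5],"twist":[0,0,0],"grip":-1},{"translation":[0,0,0.5],"twist":[0,0,0],"grip":-1},{"translation":[0,0,0.5],"twist":[0,0,0],"grip":-1},{"translation":[0,0,0.5],"twist":[0,0,0],"grip":-1},{"translation":[0,0,0.5],"twist":[0,0,0],"grip":-1},{"translation":[0,0,0],"twist":[0,0,0],"grip":-1},{"translation":[0,0,0],"twist":[0,0,0],"grip":-1}]'
python3 d.py .492 .1965 .1404 .03
```

```text
t: 38.3
tool_pos: [0.4927, 0.1968, 0.1346]
orientation: [2.193, 2.249, 0.0]
force: [-0.4, -0.2, -7.5]
opening: 0.0261
t 38.3 pos [0.4927 0.1968 0.1346] jaw yaw 0.0255 z [ 5.e-04 -1.e-04 -1.e+00] F [-0.43 -0.17 -7.49] M [-0.04  0.16 -0.02] open 0.0261 q [ 0.28 -0.    1.78 -0.    1.36  0.26]
shift mm [-0.3 -0.7 -5.8]
twist [ 0.0005  0.0001 -0.0045]
```

Run:
```python
from h import *
a,d=robot.read_camera("scene");P=cloud("scene",d)
cv2.imwrite("pics/m6.png",cv2.resize(a[140:275,130:290,::-1],(704,594),interpolation=cv2.INTER_CUBIC))
X=P.reshape(-1,3);c=a.reshape(-1,3).astype(int)
m=(np.hypot(X[:,0]-.494,X[:,1]-.2)<.085)&(X[:,2]>.025)&(X[:,2]<.075)&(c[:,1]>120)&(abs(c[:,0]-c[:,2])<25)
Y=X[m];s=np.linalg.lstsq(np.c_[Y[:,:2]-[.494,.2],np.ones(len(Y))],Y[:,2],rcond=None)[0];print("lid top plane slope,z",len(Y),s,np.percentile(Y[:,2],[5,50,95]))
```

```text
lid top plane slope,z 1550 [-0.00569164 -0.00157264  0.03466178] [0.03015068 0.03363939 0.0405371 ]
```

View pics/m6.png

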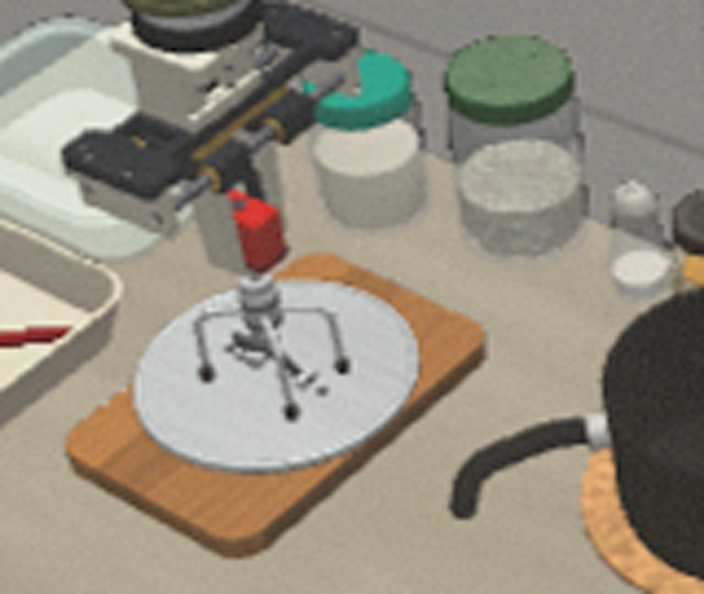

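```bash
python3 - <<'E'
from h import *
for n in("scene","top"):
    a,d=robot.read_camera(n);P=cloud(n,d)
    X=P.reshape(-1,3);c=a.reshape(-1,3).astype(int);r=np.hypot(X[:,0]-.494,X[:,1]-.2)
    grey=(abs(c[:,0]-c[:,2])<20)&(c[:,1]>120); br=(c[:,0]>c[:,2]+45)
    ok=(X[:,2]>-.02)&(X[:,2]<.08)
    for nm,m in(("lid",grey&ok&(r<.08)&(r>.05)),("board",br&ok&(r<.16))):
        Y=X[m]; print(n,nm,len(Y),np.percentile(Y[:,2],[10,25,50,75,90]).round(4) if len(Y) else"", [np.median(Y[(Y[:,0]>.494)==k,2]).round(4) for k in(0,1)],[np.median(Y[(Y[:,1]>.2)==k,2]).round(4) for k in(0,1)])
E
python3 d.py
```

```text
scene lid 848 [0.0309 0.0322 0.0335 0.0348 0.0362] [np.float64(0.0337), np.float64(0.0334)] [np.float64(0.0335), np.float64(0.0335)]
scene board 1322 [0.0159 0.018  0.0196 0.0211 0.0225] [np.float64(0.0195), np.float64(0.0197)] [np.float64(0.0195), np.float64(0.0198)]
top lid 1058 [0.0306 0.0318 0.0336 0.0352 0.0367] [np.float64(0.0336), np.float64(0.0336)] [np.float64(0.0336), np.float64(0.0336)]
top board 1487 [0.0166 0.0181 0.0199 0.0215 0.023 ] [np.float64(0.0199), np.float64(0.0198)] [np.float64(0.02), np.float64(0.0197)]
t 38.45 pos [0.4927 0.1968 0.1345] jaw yaw 0.0255 z [ 4.e-04 -1.e-04 -1.e+00] F [ 0.18 -0.27 -6.99] M [-0.08  0.08  0.01] open 0.0256 q [ 0.28 -0.    1.78 -0.    1.36  0.26]
```

```bash
python3 -m pendant '[{"translation":[0,0,0.4],"twist":[0,0,0],"grip":-1},{"translation":[0,0,0.4],"twist":[0,0,0],"grip":-1},{"translation":[0,0,0.4],"twist":[0,0,0],"grip":-1},{"translation":[0,0,0.4],"twist":[0,0,0],"grip":-1},{"translation":[0,0,0.4],"twist":[0,0,0],"grip":-1},{"translation":[0,0,0.4],"twist":[0,0,0],"grip":-1},{"translation":[0,0,0],"twist":[0,0,0],"grip":-1},{"translation":[0,0,0],"twist":[0,0,0],"grip":-1},{"translation":[0,0,0],"twist":[0,0,0],"grip":-1},{"translation":[0,0,0],"twist":[0,0,0],"grip":-1}]'
python3 d.py
```

```text
t: 39.45
tool_pos: [0.4927, 0.1968, 0.1343]
orientation: [2.192, 2.249, 0.001]
force: [-3.9, -1.2, -0.4]
opening: 0.0258
t 39.45 pos [0.4927 0.1968 0.1343] jaw yaw 0.0256 z [ 9.e-04 -0.e+00 -1.e+00] F [-3.85 -1.19 -0.36] M [-0.42  0.86  0.01] open 0.0258 q [ 0.28 -0.    1.78 -0.    1.36  0.26]
```

```bash
python3 -m pendant '[{"translation":[-0.2,-0.5,0],"twist":[0,0,0],"grip":-1},{"translation":[-0.2,-0.5,0],"twist":[0,0,0],"grip":-1},{"translation":[-0.1,-0.5,0],"twist":[0,0,0],"grip":-1},{"translation":[-0.1,-0.5,0],"twist":[0,0,0],"grip":-1},{"translation":[-0.1,-0.5,0],"twist":[0,0,0],"grip":-1},{"translation":[-0.1,-0.5,0],"twist":[0,0,0],"grip":-1},{"translation":[0,-0.4,0],"twist":[0,0,0],"grip":-1},{"translation":[0,-0.4,0],"twist":[0,0,0],"grip":-1},{"translation":[0,-0.3,0],"twist":[0,0,0],"grip":-1},{"translation":[0,-0.3,0],"twist":[0,0,0],"grip":-1}]'
python3 d.py
```

```text
t: 40.45
tool_pos: [0.4913, 0.1965, 0.1348]
orientation: [2.19, 2.246, 0.011]
force: [3.0, 0.4, -4.3]
opening: 0.0261
t 40.45 pos [0.4913 0.1965 0.1348] jaw yaw 0.0254 z [ 0.0083  0.0018 -1.    ] F [ 2.97  0.41 -4.28] M [-0.06 -0.41  0.01] open 0.0261 q [ 0.28 -0.01  1.79 -0.    1.35  0.26]
```

```bash
python3 -m pendant '[{"translation":[0,0.2,0.4],"twist":[0.002,0,0],"grip":-1},{"translation":[0,0.2,0.4],"twist":[0.002,0,0],"grip":-1},{"translation":[0,0.1,0.4],"twist":[0.002,0,0],"grip":-1},{"translation":[0,0,0.3],"twist":[0.002,0,0],"grip":-1},{"translation":[0,0,0],"twist":[0,0,0],"grip":-1},{"translation":[0,0,0],"twist":[0,0,0],"grip":-1},{"translation":[0,0,0],"twist":[0,0,0],"grip":-1},{"translation":[0,0,0],"twist":[0,0,0],"grip":-1},{"translation":[0,0,0],"twist":[0,0,0],"grip":-1},{"translation":[0,0,0],"twist":[0,0,0],"grip":-1}]'
python3 d.py
```

```text
t: 41.45
tool_pos: [0.4921, 0.1967, 0.1343]
orientation: [-2.192, -2.249, -0.002]
force: [0.5, 0.9, -0.1]
opening: 0.0261
t 41.45 pos [0.4921 0.1967 0.1343] jaw yaw 0.0257 z [ 4.0e-04  1.7e-03 -1.0e+00] F [ 0.48  0.87 -0.14] M [-0.27 -0.21  0.02] open 0.0261 q [ 0.28 -0.    1.78  0.    1.36  0.26]
```

Nearly force-free and upright: release now.

```bash
python3 -m pendant '[{"translation":[0,0,0],"twist":[0,0,0],"grip":1},{"translation":[0,0,0],"twist":[0,0,0],"grip":1},{"translation":[0,0,0],"twist":[0,0,0],"grip":1},{"translation":[0,0,0],"twist":[0,0,0],"grip":1},{"translation":[0,0,0],"twist":[0,0,0],"grip":1},{"translation":[0,0,0],"twist":[0,0,0],"grip":1},{"translation":[0,0,0],"twist":[0,0,0],"grip":1},{"translation":[0,0,0],"twist":[0,0,0],"grip":1},{"translation":[0,0,0],"twist":[0,0,0],"grip":1},{"translation":[0,0,0],"twist":[0,0,0],"grip":1}]'
python3 d.py
```

```text
t: 42.45
tool_pos: [0.4921, 0.1968, 0.1348]
orientation: [-2.192, -2.249, -0.003]
force: [-0.3, -0.6, 0.2]
opening: 0.0928
t 42.45 pos [0.4921 0.1968 0.1348] jaw yaw 0.0255 z [ 4.0e-04  2.2e-03 -1.0e+00] F [-0.25 -0.63  0.23] M [-0.1   0.08  0.02] open 0.0928 q [ 0.28 -0.    1.78  0.    1.36  0.26]
```

```bash
python3 -m pendant '[{"translation":[0,0,-8],"twist":[0,0,0],"grip":1},{"translation":[0,0,-12],"twist":[0,0,0],"grip":1},{"translation":[0,0,-15],"twist":[0,0,0],"grip":1},{"translation":[0,0,-20],"twist":[0,0,0],"grip":1},{"translation":[0,0,-25],"twist":[0,0,0],"grip":1},{"translation":[0,0,-25],"twist":[0,0,0],"grip":1},{"translation":[0,0,-25],"twist":[0,0,0],"grip":1},{"translation":[0,0,-20],"twist":[0,0,0],"grip":1},{"translation":[0,0,-10],"twist":[0,0,0],"grip":1},{"translation":[0,0,0],"twist":[0,0,0],"grip":1}]'
python3 d.py
python3 - <<'E'
from h import *
P0=None
for n in("scene","top"):
    a,d=robot.read_camera(n);P=cloud(n,d)
    if n=="scene": cv2.imwrite("pics/m7.png",cv2.resize(a[160:270,140:270,::-1],(700,592),interpolation=cv2.INTER_CUBIC))
    X=P.reshape(-1,3);c=a.reshape(-1,3).astype(int);r=np.hypot(X[:,0]-.494,X[:,1]-.2)
    red=(c[:,0]>130)&(c[:,1]<70)&(c[:,2]<70)&(r<.06);Y=X[red]
    if len(Y): z=np.percentile(Y[:,2],95);T=Y[Y[:,2]>z-.006];print(n,"grip",len(Y),"ztop",z,np.median(T[:,2]),T.mean(0))
    m=(abs(c[:,0]-c[:,2])<20)&(c[:,1]>120)&(X[:,2]<.08)&(X[:,2]>.025)&(r<.12);Y=X[m]
    print(n,"lid z",np.median(Y[:,2]),"ext",np.percentile(Y[:,:2],[.5,99.5],axis=0).round(4))
    b=(c[:,0]>c[:,2]+45)&(r<.2)&(abs(X[:,2]-.02)<.007);Y=X[b];print(n,"board",[np.round(v,1) for v in cv2.minAreaRect((Y[:,:2]*1000).astype(np.float32))[:2]],np.percentile(Y[:,:2],[.5,99.5],axis=0).round(4))
E
```

```text
t: 43.45
tool_pos: [0.4926, 0.1967, 0.3132]
orientation: [2.191, 2.247, 0.016]
force: [-0.5, 1.0, -0.3]
opening: 0.093
t 43.45 pos [0.4926 0.1967 0.3132] jaw yaw 0.0255 z [ 0.0093  0.0048 -0.9999] F [-0.47  1.01 -0.34] M [-0.02  0.12 -0.02] open 0.093 q [ 0.28 -0.09  1.54  0.    1.68  0.26]
scene grip 87 ztop 0.1757439460412137 0.1729565358244225 [0.48798067 0.19451452 0.17285557]
scene lid z 0.03358498850734648 ext [[0.4036 0.1113]
 [0.5839 0.2915]]
scene board [array([497.5, 238.3]), array([249.1, 252.4])] [[0.3693 0.1155]
 [0.6206 0.36  ]]
top grip 72 ztop 0.17486857804085604 0.17231510836515518 [0.48772776 0.19657526 0.17214196]
top lid z 0.033377586107599555 ext [[0.4042 0.1086]
 [0.5828 0.2881]]
top board [array([494.8, 200.3]), array([170.6, 250.3])] [[0.3693 0.1142]
 [0.6188 0.2853]]
```

View pics/m7.png

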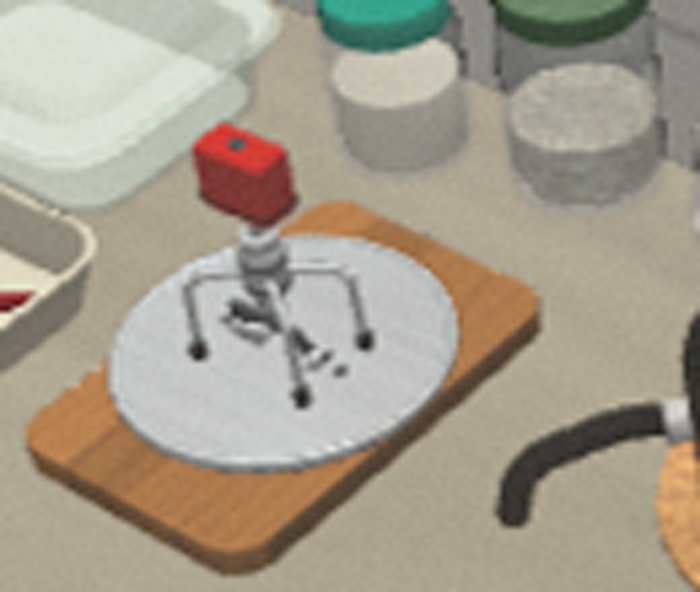

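```bash
python3 -c "
from plant import robot
print(robot.close_job())"
```

```text
the job is handed in; nothing more can be done
None
```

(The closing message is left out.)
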